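# Load the flask shaker

### The job

Get the flask shaker running: take the cover off its large cup and lay it flat on the bare bench, knob up. Take the two stoppered flasks out of their sloping stands and lower each very gently, without dropping or pressing it, into the cup of its own size so that it stands upright on the cup's floor; only when both are in, push the run lever all the way over, away from the robot. Leave the wash bottle, the beaker and the vial rack where they stand.

Things in the scene. Friction and masses are not known exactly. Their poses are not given: they have to be found in the camera images.
- large_flask: Large stoppered flask, amber glass, 152 mm tall: round body 84 mm wide (widest 36 mm up, ends 77 mm up), flat foot 44 mm, neck 27 mm in diameter from 77 to 142 mm up, black stopper 25 mm wide on top. About 0.17 kg. Origin: centre of the foot; z along the neck to the stopper. Starts in the large stand, its neck leaning 35 degrees from vertical to the stand's front (robot side). Grip it by the neck.
- small_flask: Small stoppered flask, amber glass, 123 mm tall: round body 64 mm wide (widest 27 mm up, ends 57 mm up), flat foot 34 mm, neck 22 mm in diameter from 57 to 113 mm up, black stopper 20 mm wide on top. About 0.10 kg. Origin: centre of the foot; z along the neck. Starts in the small stand, leaning 35 degrees in the same way.
- large_stand: Fixed white sloping bay, 102 mm wide (y), for the large flask; front = local -x. Flask foot at local (20,0,46) mm, neck leaning to -x; front wall 50 mm up along the flask, sides 30. A clear guard with aluminium lip overhangs it, 251-263 mm high, local x -38 to 100: no room for a vertical gripper, draw the flask out along its neck. Origin: on the bench, base is x -45 to 105. Stands may be swapped.
- small_stand: Fixed white sloping bay of the same kind, 82 mm wide, for the small flask; front = local -x. Flask foot at local (20,0,38) mm, neck leaning to -x; front wall 41 mm up along the flask, sides 30. Clear guard 225-237 mm high, local x -22 to 100. Origin: on the bench, base is x -45 to 105.
- large_cup_floor (a point): Centre of the inner floor of the large steel cup on the shaker (fixed); z up. Inner diameter 100 mm, 85 mm deep from floor to rim, wall 5 mm. The floor lies 63 mm above the bench. The two cups may have changed places.
- small_cup_floor (a point): Centre of the inner floor of the small steel cup on the shaker (fixed); z up. Inner diameter 80 mm, 62 mm deep, wall 5 mm; floor 63 mm above the bench. The large flask does not go in. The cups' centres are 170 mm apart.
- large_cup: The large cup as a solid, fixed on the shaker: 110 mm outside diameter, 93 mm tall. Origin: centre of its underside, 8 mm below its inner floor.
- small_cup: The small cup as a solid, fixed on the shaker: 90 mm outside diameter, 70 mm tall. Origin: centre of its underside, 8 mm below its inner floor.
- cover: Grey round cover, 120 mm in diameter, that starts on the large cup: plug 90 mm in diameter and 6 mm high below, disc from 6 to 12 mm above the origin, black knob 28 mm in diameter from 16 to 44 mm above the origin. 0.15 kg. Origin: centre of the plug's underside; z up. Laid flat on the bench, knob up, its origin is at height 0.
- shaker: The fixed flask shaker, a white box 220 (x) by 310 (y) by 55 mm high with the two cups at local x +40, y +85 and -85 mm, and the run lever at local x -70, y 0. Front faces local -x (the robot). Origin: centre of its underside, on the bench.
- run_lever (a joint): Run lever on the shaker: angle in rad. At 0 it leans towards the shaker's front (local -x, the robot); it swings about the shaker's y axis to 1.0, leaning away to local +x (running). It stays where it is left.
- run_lever_tip (a point): Centre of the run lever's round tip: pushed to the shaker's local +x.
- wash_bottle: White plastic bottle, 64 mm in diameter, 150 mm tall, to be left alone. Origin: centre of its underside.
- beaker: Glass beaker, 76 mm rim diameter, 90 mm tall, to be left alone. Origin: centre of its underside.
- vial_rack: White rack 60 by 120 mm with three amber vials with black caps, 86 mm tall in all, to be left alone. Origin: centre of its underside.
Things that resemble listed ones, but are neither listed nor needed, are in the scene too. What is shaped like the cover but brown is not meant.

How it is judged (in metres and radians):
On the way, in this order (a step that is already met when the one before it is completed fails the run):
1. the cover lies flat on the bench, knob up (height (world z) of cover below 0.006 m and angle between cover's own z axis and vertical below 0.1 rad and linear speed of cover below 0.02 m/s), for 0.2 s.
2. both flasks stand upright on the floors of their own cups (horizontal distance between large_flask and large_cup_floor below 0.014 m and z of large_flask in the frame of large_cup_floor below 0.008 m and angle between each of large_flask, small_flask's own z axis and vertical below 0.2 rad and horizontal distance between small_flask and small_cup_floor below 0.014 m and z of small_flask in the frame of small_cup_floor below 0.008 m), for 0.2 s.
3. the run lever is pushed over (value of joint run_lever above 0.85 rad), for 0.1 s.
At the end, for the whole second after the job is handed in: Each flask stands in the cup of its size: foot centre within 14 mm of the cup's axis and 8 mm of its floor, upright within 0.2 rad, at rest; the cover lies flat (0.1 rad), knob up, on the bench (origin below 6 mm); the run lever is past 0.85 rad (all of step 1 and all of step 2 and linear speed of each of large_flask, small_flask below 0.02 m/s and value of joint run_lever above 0.85 rad); the robot touches nothing.
It fails at once if a flask bears on a cup with more than 30 N (pressed or knocked) (contact force between any of large_flask, small_flask and large_cup above 30 N or contact force between any of large_flask, small_flask and small_cup above 30 N).
It fails at once if a flask is dropped: it moves at more than 0.4 m/s within 20 mm of a cup's floor ((horizontal distance between large_flask and large_cup_floor below 0.03 m and z of large_flask in the frame of large_cup_floor below 0.02 m and linear speed of large_flask above 0.4 m/s) or (horizontal distance between small_flask and small_cup_floor below 0.03 m and z of small_flask in the frame of small_cup_floor below 0.02 m and linear speed of small_flask above 0.4 m/s) or (horizontal distance between small_flask and large_cup_floor below 0.03 m and z of small_flask in the frame of large_cup_floor below 0.02 m and linear speed of small_flask above 0.4 m/s)).
It fails at once if a bystander is moved by more than 30 mm (distance of any of wash_bottle, beaker, vial_rack from where it was at the start of the episode above 0.03 m).
It also fails if it takes over 72 s, if anything falls off the work surface, if the arm or the gripper's body presses on something with over 40 N, if the wrist force passes 120 N, or if a joint passes its speed limit or range.

### The arm

A 6-joint arm with a two-finger parallel gripper is mounted at the origin on the work surface. World frame = base frame: x ahead of the robot, y to its left, z up, the work surface at z = 0. Lengths are in mm, angles in rad, forces in N, time in s.
With the tool pointing down it reaches from about 350 to 975 mm from the base axis. Payload 7.1 kg.
Tool frame: the origin (TCP) lies at the very end of the fingers, on their centre line; the grasp point (between the pads) lies 19 mm behind it; y points along the fingers, x is the direction in which the jaws open and shut, and the axes are right-handed (so a half turn about y gives the same grasp; the last joint's range is limited). The gripper opens to 88 mm and grips with 3 to 60 N. Pads are 20 mm wide; open, the fingers measure 115 mm over their backs; the gripper's body (75 mm by 178 mm) begins 61 mm behind the grasp point.
Start: joints at [-1.154, 0.423, 1.63, -0, 1.089, -0.019], TCP at [263.85, -566.558, 222.675] pointing down, gripper open.
Joint ranges: [-3, 3], [-0.9, 2.11], [0.09, 2.58], [-1.31, 4.45], [0.11, 2.69], [-2.54, 2.54]. Speed limits (rad/s): [2.39, 2.39, 3.01, 3.14, 3.14, 3.14].

### API

Orientations are given as a rotation vector (axis times angle).
In Python, from workcell import ctrl gives the robot as it stands. The module is installed in compiled form; this text tells all that it offers.
- The arm moves only by the tool jog_arm, never from a script. Its argument "steps" is a list of rows, each an object with "turn": the turn, a rotation vector about the world's x, y, z scaled (see below), a list of three; "dp": the shift along the world's x, y, z scaled (see below), a list of three; "claw": the opening, from 0 (shut) to 1 (fully open). In form: [{"turn": [wx, wy, wz], "dp": [x, y, z], "claw": claw}, ...]. A call has 1 to 12 rows; each row is the pose to reach, as a shift and turn from the pose measured when the call began, turning the shorter way round; what a row does not reach only later rows make up. The controller multiplies each number of a shift by 80 mm and each number of a turn by pi rad. A row lasts 1/12 s, in which the tool goes at most 41.7 mm and 7.16 degrees, less where a joint would pass 70% of its speed; a pose out of reach is approached as far as the arm can. A call with a number of a shift or a turn outside -1 to 1 is refused whole. A call with a gripper value outside its range is refused whole. The fingers move at their own pace and stop on an object; the grip force is fixed at half the most. Time passes only in rows, so rows that repeat a pose let the fingers close. It gives the time, the measured TCP pose, the force and the opening at its end, in the units of the state.
- ctrl.get_obs(): the state, without advancing time (a new reading comes with each control period).
- ctrl.get_image(name): name is "scene" or "top" or "wrist"; returns a dict with "img" (420x560x3 uint8, red, green, blue), "range_z" (420x560 float32, mm along the optical axis (not along the pixel's ray), 0 where there is no reading), "fovy" (degrees; the focal length in pixels is half the picture's height over the tangent of half this angle, whatever the lens; pixels are square), "cx", "cy" (the principal point, pixels), "camera_from_world" (4x4, takes a point from world to camera coordinates); the wrist camera has in their place "hand_eye" (4x4, takes a point from camera to tool coordinates, whose origin is the TCP and whose axes are the tool frame's). Camera axes: x right, y down, z forward; pixel columns grow to the right and rows downward; lengths in mm; the calibration is good to about 2 mm. The wrist camera is an equidistant fisheye: a pixel r from the principal point sees the ray r / f radians off the axis. A picture is of the moment at which its call begins: read the wrist's pose just before it.
- ctrl.close_job(): hands the job in, once; it reports no verdict.
The state is a dict: "t": time; "qpos": joint angles; "qvel": joint speeds; "joint_torque": joint torques, N m; "ee_pos": TCP position; "orientation": TCP orientation; "ft_force": force on the tool from outside, world axes, zero at the start; "moment": the same for the moment, N m; "width": finger opening in mm.
Only numpy, scipy, OpenCV 4.12 (cv2) and the standard library are available. Lean on these libraries where they do the work, as an engineer would, in place of code of your own. Each camera call takes 0.05 s, during which the arm holds its last target.

## Working session

There is one attempt and no reset: what is moved stays moved. The work goes in short steps, Python scripts to look and compute and a tool call to move; the robot and the scene stay as the last step left them, time stands still between calls to the robot, and variables do not carry over. Pictures are saved under pics/ and viewed, and the job is handed in when it is done.

Besides the shell and the picture viewer there is one more tool, called after ">>>" as name(argument=value, ...), one argument or row to a line, values as JSON. jog_arm: Moves the arm, as the interface text tells. Its arguments: {"type":"object","properties":{"steps":{"type":"array","items":{"type":"object","properties":{"turn":{"type":"array","items":{"type":"number"}},"dp":{"type":"array","items":{"type":"number"}},"claw":{"type":"number"}}}}},"required":["steps"]}

```bash
mkdir -p pics; cat > h.py <<'E'
import numpy as np, cv2
from workcell import ctrl
from scipy.spatial.transform import Rotation as R
def snap(name,fn):
    o=ctrl.get_obs(); d=ctrl.get_image(name)
    cv2.imwrite('pics/'+fn+'.png',d['img'][:,:,::-1])
    d=dict(d); d['ee']=np.array(o['ee_pos']); d['rv']=np.array(o['orientation'])
    np.save('pics/'+fn+'.npy',d,allow_pickle=True); return d
def load(fn): return np.load('pics/'+fn+'.npy',allow_pickle=True).item()
def f(d): return 210/np.tan(np.radians(d['fovy'])/2)
def cloud(d):
    # world points for all pixels (non fisheye)
    z=d['range_z'].astype(float); v,u=np.mgrid[0:420,0:560]
    F=f(d); P=np.stack([(u-d['cx'])/F*z,(v-d['cy'])/F*z,z],-1)
    T=np.linalg.inv(d['camera_from_world']); W=P@T[:3,:3].T+T[:3,3]; W[z==0]=np.nan; return W
E
python3 - <<'E'
from h import *
o=ctrl.get_obs(); print({k:np.round(v,3) for k,v in o.items()})
for n in('scene','top','wrist'):
    d=snap(n,n+'0'); print(n,d['fovy'],d['cx'],d['cy'],np.round(d.get('camera_from_world',d.get('hand_eye')),2).tolist())
E
```

```text
{'t': np.float64(0.0), 'qpos': array([-1.154,  0.424,  1.631, -0.   ,  1.089, -0.019]), 'qvel': array([-0.   , -0.001,  0.002, -0.001, -0.001,  0.001]), 'joint_torque': array([ 1.0000e-03, -5.4462e+01, -2.7367e+01,  6.4000e-02,  2.3000e-02,
       -0.0000e+00]), 'ee_pos': array([ 263.629, -566.077,  221.898]), 'orientation': array([-1.384,  0.883, -0.881]), 'ft_force': array([ 0.116, -0.621,  0.199]), 'moment': array([-0.012, -0.012, -0.006]), 'width': np.float64(87.763)}
scene 57.04814437672642 280.2317417458812 202.42234558441422 [[-0.29, 0.96, -0.0, 226.71], [0.69, 0.21, -0.69, -310.59], [-0.66, -0.2, -0.73, 1363.12], [0.0, 0.0, 0.0, 1.0]]
top 48.1964200836409 280.4377614529759 212.40672315190798 [[-0.02, -1.0, -0.01, -39.13], [-0.99, 0.03, -0.14, 594.98], [0.14, 0.0, -0.99, 1072.6], [0.0, 0.0, 0.0, 1.0]]
wrist 65.70646984690485 282.86739466972267 208.00165375976226 [[1.0, 0.0, 0.0, 0.54], [-0.0, -0.28, 0.96, -162.53], [0.0, -0.96, -0.28, 75.63], [0.0, 0.0, 0.0, 1.0]]
```

View images.

View pics/scene0.png

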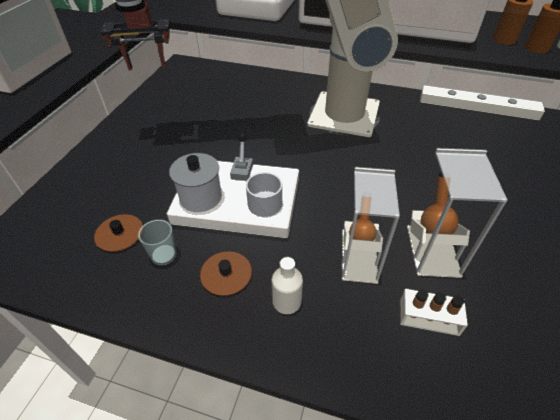

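View pics/top0.png

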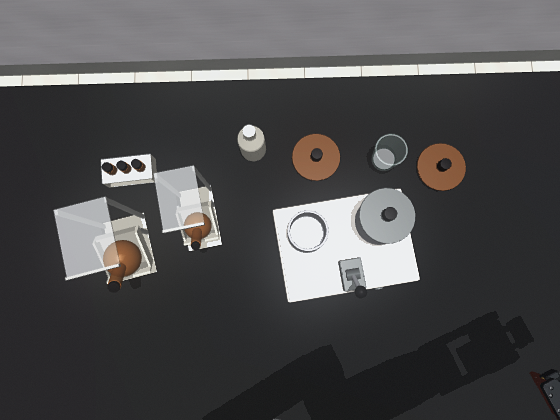

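View pics/wrist0.png

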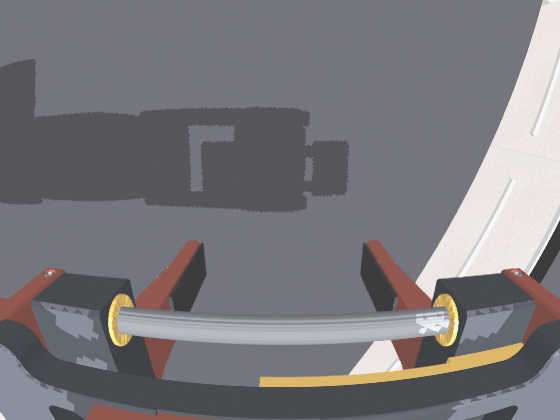

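Candidates: grey cover on the large cup at top (387,213), brown look-alikes at (316,157) and (442,166) rejected. Large flask (120,258), small flask (197,226). Amber vials (108–138,166) are not flasks.

```bash
python3 - <<'E'
from h import *
d=load('top0'); W=cloud(d)
c=np.hstack([cv2.resize(d['img'][150:310,255:455],None,fx=2,fy=2,interpolation=3)[:,:,::-1],cv2.resize(d['img'][150:310,40:240],None,fx=2,fy=2,interpolation=3)[:,:,::-1]])
cv2.imwrite('pics/c1.png',c)
for n,(u,v) in dict(knob=(390,214),disc=(372,225),small_in=(306,232),box=(340,210),lever=(361,291),bench=(240,300),lstop=(114,286),sstop=(195,245),lip=(90,270),slip=(180,228)).items(): print(n,np.round(W[v,u],1))
def fitc(m):
    p=W[m]; A=np.c_[2*p[:,0],2*p[:,1],np.ones(len(p))]
    (pts)=p[:,:2].astype(np.float32); (c,r)=cv2.minEnclosingCircle(pts); return np.round(c,1),round(r,1),len(p),np.round(np.median(p[:,2]),1)
z=W[:,:,2]; v,u=np.mgrid[0:420,0:560]
roi=lambda a,b,c_,e:(u>a)&(u<b)&(v>c_)&(v<e)
big=roi(340,430,170,265)
h=np.histogram(z[big],bins=np.arange(0,210,4)); print([(int(b),int(n)) for n,b in zip(*h) if n>20])
print('disc',fitc(big&(z>146)&(z<162))); print('knob',fitc(big&(z>176)&(z<200)))
sm=roi(280,335,205,262)
h=np.histogram(z[sm],bins=np.arange(0,210,4)); print([(int(b),int(n)) for n,b in zip(*h) if n>20])
print('srim',fitc(sm&(z>118)&(z<130)),'sfloor',fitc(sm&(z>59)&(z<68)))
b=roi(265,425,180,305)&(abs(z-55)<4); p=(W[b][:,:2]).astype(np.float32)
print('box',cv2.minAreaRect(p))
E
```

```text
knob [ 564.3 -280.2  185.4]
disc [ 545.8 -247.9  154.8]
small_in [ 543.8 -112.3   60.2]
box [ 594.2 -194.    53.7]
lever [ 408.8 -216.9  161.2]
bench [389.8  48.4   0.4]
lstop [431.6 291.6 169.7]
sstop [513.9 130.1 141.4]
lip [463.  306.7 256. ]
slip [540.5 141.4 236.8]
[(0, 1290), (4, 80), (8, 67), (12, 52), (48, 210), (52, 1536), (56, 663), (60, 25), (72, 23), (76, 86), (80, 58), (148, 413), (152, 1647), (156, 215), (180, 23), (184, 114)]
disc (array([ 565.9, -281.7]), 60.5, 2278, np.float64(153.7))
knob (array([ 566.5, -280.6]), 14.0, 152, np.float64(185.4))
[(48, 167), (52, 1045), (56, 487), (60, 583), (64, 225), (68, 22), (108, 25), (120, 128), (124, 148)]
srim (array([ 541.5, -112.7]), 45.0, 292, np.float64(124.2)) sfloor (array([ 539. , -116.5]), 80.1, 876, np.float64(62.6))
box ((513.7055053710938, -202.16648864746094), (219.18492126464844, 308.8932800292969), 8.229284286499023)
```

View pics/c1.png

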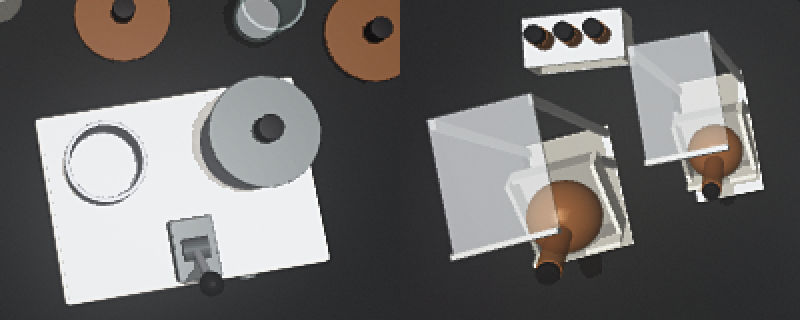

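```bash
cat > fl.py <<'E'
from h import *
from scipy.optimize import least_squares
def prof(s,big):
    # radius profile: foot->widest->neck
    if big: zw,rw,ze,rn,h,rf,rs,zs=36,42,77,13.5,152,22,12.5,142
    else: zw,rw,ze,rn,h,rf,rs,zs=27,32,57,11,123,17,10,113
    r=np.interp(s,[0,ze,zs,zs+.1,h],[rf,rn,rn,rs,rs])
    return np.where((s<ze),np.maximum(rn,np.sqrt(np.maximum(rw**2-(s-zw)**2,rn**2))),r)
def fit(Wlist,big,x0):
    P=np.vstack(Wlist); fz=46 if big else 38; H=152 if big else 123
    def geo(x):
        a=np.array([-np.cos(x[2])*np.sin(.6109),-np.sin(x[2])*np.sin(.6109),np.cos(.6109)])
        q=P-np.array([x[0],x[1],fz]); s=q@a; return s,np.linalg.norm(q-s[:,None]*a,axis=1)
    def res(x):
        s,r=geo(x); return np.where((s>0)&(s<H-3),r-prof(s,big),0)
    o=least_squares(res,x0,loss='soft_l1',f_scale=2); return o.x,np.median(abs(res(o.x))),len(P)
E
python3 - <<'E'
from fl import *
out={}
for n in('top0','scene0'):
    d=load(n); W=cloud(d); hsv=cv2.cvtColor(d['img'],cv2.COLOR_RGB2HSV)
    m=(hsv[...,0]<18)&(hsv[...,1]>120)&(hsv[...,2]>50)
    for k,c in dict(L=(430+60,292),S=(514+40,130)).items():
        mm=m&(W[...,2]>40)&(W[...,2]<175)&(np.hypot(W[...,0]-c[0],W[...,1]-c[1])<110)
        out[n,k]=W[mm]; print(n,k,mm.sum(),np.round(np.nanmin(W[mm],0)),np.round(np.nanmax(W[mm],0)))
for k,big,x0 in(('L',1,(530,300,0.2)),('S',0,(590,140,0.2))):
  for src in(['top0'],['scene0'],['top0','scene0']):
    x,e,N=fit([out[s,k] for s in src],big,x0); print(k,src,np.round(x,3),e,N)
d=load('top0');W=cloud(d)
for a in [(68,277),(118,264),(163,230),(203,222)]:
    print(a,np.round(W[a[1]-2:a[1]+3,a[0]],0).tolist())
z=W[...,2];v,u=np.mgrid[0:420,0:560]
for zz,uu in((257,(40,160,190,290)),(231,(145,215,155,245))):
    m=(abs(z-zz)<12)&(u>uu[0])&(u<uu[1])&(v>uu[2])&(v<uu[3]); print(m.sum(),cv2.minAreaRect(W[m][:,:2].astype(np.float32)))
E
```

```text
top0 L 771 [429. 268.  78.] [534. 333. 172.]
top0 S 316 [517. 109.  65.] [591. 166. 138.]
scene0 L 959 [437. 268.  70.] [537. 345. 169.]
scene0 S 422 [545. 121.  63.] [597. 170. 104.]
L ['top0'] [5.12991e+02 3.15215e+02 2.44000e-01] 1.0456498473424745 771
L ['scene0'] [5.13802e+02 3.13655e+02 2.22000e-01] 0.9036835568689412 959
L ['top0', 'scene0'] [5.13487e+02 3.14397e+02 2.32000e-01] 0.9732184679588505 1730
S ['top0'] [5.80750e+02 1.42849e+02 1.65000e-01] 1.0835665272371333 316
S ['scene0'] [5.81734e+02 1.43606e+02 1.76000e-01] 1.0945981442220116 422
S ['top0', 'scene0'] [5.81363e+02 1.43055e+02 1.63000e-01] 1.1156824639322096 738
(68, 277) [[455.0, 349.0, 255.0], [453.0, 349.0, 254.0], [451.0, 345.0, 263.0], [449.0, 345.0, 262.0], [447.0, 343.0, 265.0]]
(118, 264) [[477.0, 255.0, 254.0], [475.0, 254.0, 255.0], [473.0, 252.0, 261.0], [471.0, 252.0, 261.0], [469.0, 251.0, 264.0]]
(163, 230) [[542.0, 177.0, 228.0], [540.0, 176.0, 230.0], [537.0, 174.0, 239.0], [536.0, 175.0, 234.0], [534.0, 175.0, 235.0]]
(203, 222) [[556.0, 97.0, 231.0], [554.0, 98.0, 229.0], [551.0, 97.0, 237.0], [549.0, 96.0, 237.0], [547.0, 96.0, 237.0]]
3933 ((524.6976928710938, 316.6081848144531), (139.4153594970703, 104.11302947998047), 13.521880149841309)
2542 ((600.1474609375, 146.32659912109375), (123.34154510498047, 82.62994384765625), 10.265841484069824)
```

```bash
cat >> h.py <<'E'
def Rt(az,tilt,flip=1):
    """tool y along fingers: down tilted outward by tilt toward azimuth az; jaw x horizontal"""
    y=np.array([np.cos(az)*np.sin(tilt),np.sin(az)*np.sin(tilt),-np.cos(tilt)])
    x=flip*np.array([-np.sin(az),np.cos(az),0.]); return np.c_[x,y,np.cross(x,y)]
def plan(goal,Rg=None):
    o=ctrl.get_obs(); R0=R.from_rotvec(o['orientation']).as_matrix()
    dp=(np.array(goal)-o['ee_pos'])/80
    t=np.zeros(3) if Rg is None else R.from_matrix(Rg@R0.T).as_rotvec()/np.pi
    print('t',round(float(o['t']),2),'ee',np.round(o['ee_pos'],1),'w',round(float(o['width']),1),'F',np.round(o['ft_force'],1),'q',np.round(o['qpos'],2))
    print('dp',np.round(dp,3),'turn',np.round(t,4),'deg',round(np.linalg.norm(t)*180,1))
E
python3 - <<'E'
from h import *
o=ctrl.get_obs(); print(np.round(R.from_rotvec(o['orientation']).as_matrix(),3))
az=np.arctan2(-281,566)
plan((566.2,-281,200),Rt(az,0,1)); plan((566.2,-281,200),Rt(az,0,-1))
E
```

```text
[[ 0.422 -0.001  0.907]
 [-0.907  0.001  0.422]
 [-0.001 -1.    -0.   ]]
t 0.15 ee [ 263.7 -566.2  222.1] w 87.8 F [ 0.5  0.4 -0.3] q [-1.15  0.42  1.63 -0.    1.09 -0.02]
dp [ 3.782  3.565 -0.276] turn [-0.000e+00 -5.000e-04  7.146e-01] deg 128.6
t 0.15 ee [ 263.7 -566.2  222.1] w 87.8 F [ 0.5  0.4 -0.3] q [-1.15  0.42  1.63 -0.    1.09 -0.02]
dp [ 3.782  3.565 -0.276] turn [-0.0004  0.     -0.2854] deg 51.4
```

>>> jog_arm(
  steps=[
    {"dp": [0.97,0.9,0],"turn": [0,0,0.15],"claw": 1},
    {"dp": [0.97,0.9,0],"turn": [0,0,0.15],"claw": 1},
    {"dp": [0.97,0.9,0],"turn": [0,0,0.15],"claw": 1},
    {"dp": [0.97,0.9,0],"turn": [0,0,0.15],"claw": 1},
  ],
)

```text
t: 0.48
ee_pos: [343.9, -491.0, 221.7]
orientation: [-1.507, 0.513, -0.511]
ft_force: [0.7, -1.0, 0.8]
width: 87.8
```

>>> jog_arm(
  steps=[
    {"dp": [0.97,0.9,0],"turn": [0,0,0.15],"claw": 1},
    {"dp": [0.97,0.9,0],"turn": [0,0,0.15],"claw": 1},
    {"dp": [0.97,0.9,0],"turn": [0,0,0.15],"claw": 1},
    {"dp": [0.97,0.9,0],"turn": [0,0,0.15],"claw": 1},
  ],
)

```text
t: 0.82
ee_pos: [424.4, -415.7, 221.5]
orientation: [-1.563, 0.137, -0.135]
ft_force: [-0.3, 0.5, 1.3]
width: 87.9
```

>>> jog_arm(
  steps=[
    {"dp": [0.89,0.84,0],"turn": [0,0,0.15],"claw": 1},
    {"dp": [0.89,0.84,0],"turn": [0,0,0.15],"claw": 1},
    {"dp": [0.89,0.84,0],"turn": [0,0,0.15],"claw": 1},
    {"dp": [0.89,0.84,0],"turn": [0,0,0.15],"claw": 1},
  ],
)

```text
t: 1.15
ee_pos: [498.2, -345.5, 221.2]
orientation: [-1.554, -0.24, 0.243]
ft_force: [0.1, 0.2, 0.6]
width: 88.1
```

>>> jog_arm(
  steps=[
    {"dp": [0.88,0.84,0],"turn": [0,0,0.15],"claw": 1},
    {"dp": [0.88,0.84,0],"turn": [0,0,0.15],"claw": 1},
    {"dp": [0.88,0.84,0],"turn": [0,0,0.15],"claw": 1},
    {"dp": [0.88,0.84,0],"turn": [0,0,0.15],"claw": 1},
  ],
)

```text
t: 1.48
ee_pos: [571.2, -275.4, 220.9]
orientation: [-1.478, -0.615, 0.617]
ft_force: [-0.4, -0.4, -0.4]
width: 88.1
```

```bash
python3 - <<'E'
from h import *
plan((566.2,-280.8,159),Rt(0.1,0,1)); snap('wrist','w1')
E
```

```text
t 1.48 ee [ 571.2 -275.4  220.9] w 88.1 F [-0.4 -0.4 -0.4] q [-0.47  0.44  1.61  0.    1.1  -1.26]
dp [-0.062 -0.068 -0.774] turn [-0.0004 -0.0011  0.2807] deg 50.5
```

View pics/w1.png

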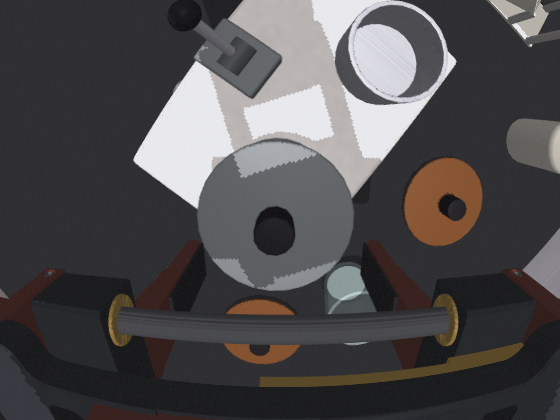

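The wrist view shows the grey cover with its black knob at (274,231) between the fingers; small cup at (390,55).

>>> jog_arm(
  steps=[
    {"dp": [-0.062,-0.068,-0.4],"turn": [0,0,0],"claw": 1},
    {"dp": [-0.062,-0.068,-0.77],"turn": [0,0,0],"claw": 1},
    {"dp": [-0.062,-0.068,-0.77],"turn": [0,0,0],"claw": 1},
    {"dp": [-0.062,-0.068,-0.77],"turn": [0,0,0],"claw": 0},
    {"dp": [-0.062,-0.068,-0.77],"turn": [0,0,0],"claw": 0},
    {"dp": [-0.062,-0.068,-0.77],"turn": [0,0,0],"claw": 0},
    {"dp": [-0.062,-0.068,-0.77],"turn": [0,0,0],"claw": 0},
    {"dp": [-0.062,-0.068,-0.77],"turn": [0,0,0],"claw": 0},
    {"dp": [-0.062,-0.068,-0.77],"turn": [0,0,0],"claw": 0},
  ],
)

```text
t: 2.28
ee_pos: [565.0, -282.0, 159.7]
orientation: [-1.478, -0.618, 0.622]
ft_force: [0.5, -0.8, 0.1]
width: 51.5
```

>>> jog_arm(
  steps=[
    {"dp": [0,0,0],"turn": [0,0,0],"claw": 0},
    {"dp": [0,0,0],"turn": [0,0,0],"claw": 0},
    {"dp": [0,0,0],"turn": [0,0,0],"claw": 0},
    {"dp": [0,0,0],"turn": [0,0,0],"claw": 0},
    {"dp": [0,0,0],"turn": [0,0,0],"claw": 0},
    {"dp": [0,0,0],"turn": [0,0,0],"claw": 0},
  ],
)

```text
t: 2.78
ee_pos: [565.2, -282.0, 159.8]
orientation: [-1.478, -0.619, 0.621]
ft_force: [0.5, 1.0, 1.1]
width: 27.8
```

>>> jog_arm(
  steps=[
    {"dp": [0,0,0.2],"turn": [0,0,0],"claw": 0},
    {"dp": [0,0,0.4],"turn": [0,0,0],"claw": 0},
    {"dp": [0,0,0.7],"turn": [0,0,0],"claw": 0},
    {"dp": [0,0,0.7],"turn": [0,0,0],"claw": 0},
  ],
)

```text
t: 3.12
ee_pos: [567.1, -283.1, 219.7]
orientation: [-1.482, -0.622, 0.619]
ft_force: [1.2, -0.4, -0.9]
width: 27.3
```

>>> jog_arm(
  steps=[
    {"dp": [-0.2,0.4,0],"turn": [0,0,0.05],"claw": 0},
    {"dp": [-0.5,0.98,0],"turn": [0,0,0.1],"claw": 0},
    {"dp": [-0.5,0.98,0],"turn": [0,0,0.1],"claw": 0},
  ],
)

```text
t: 3.37
ee_pos: [523.4, -201.0, 218.2]
orientation: [-1.388, -0.866, 0.867]
ft_force: [-0.1, -0.0, -2.1]
width: 27.3
```

>>> jog_arm(
  steps=[
    {"dp": [-0.5,0.98,0],"turn": [0,0,0.1],"claw": 0},
    {"dp": [-0.5,0.98,0],"turn": [0,0,0.1],"claw": 0},
    {"dp": [-0.5,0.98,0],"turn": [0,0,0.1],"claw": 0},
  ],
)

```text
t: 3.62
ee_pos: [479.0, -118.7, 216.5]
orientation: [-1.262, -1.106, 1.111]
ft_force: [-0.7, -0.7, -1.5]
width: 27.5
```

>>> jog_arm(
  steps=[
    {"dp": [-0.5,0.98,0],"turn": [0,0,0.1],"claw": 0},
    {"dp": [-0.5,0.98,0],"turn": [0,0,0.1],"claw": 0},
    {"dp": [-0.5,0.98,0],"turn": [0,0,0.1],"claw": 0},
  ],
)

```text
t: 3.87
ee_pos: [434.8, -37.1, 215.0]
orientation: [-1.102, -1.338, 1.348]
ft_force: [0.2, -0.1, -2.0]
width: 27.6
```

```bash
python3 - <<'E'
from h import *
plan((415,25,17),Rt(0.2,0,1)); snap('top','t2')
E
```

```text
t 3.87 ee [434.8 -37.1 215. ] w 27.6 F [ 0.2 -0.1 -2. ] q [-0.11  0.16  2.03  0.    0.97 -1.87]
dp [-0.247  0.776 -2.475] turn [-0.0009 -0.0041  0.0041] deg 1.1
```

View pics/t2.png

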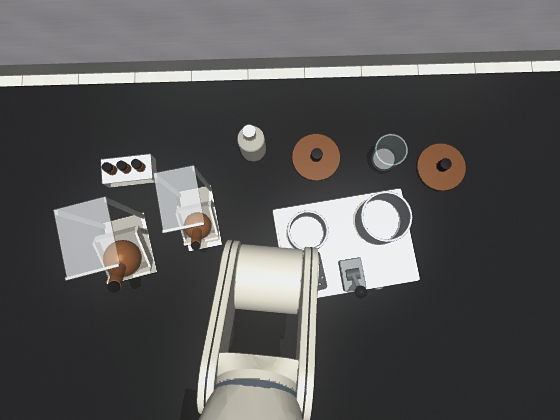

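>>> jog_arm(
  steps=[
    {"dp": [-0.25,0.78,-0.5],"turn": [0,0,0],"claw": 0},
    {"dp": [-0.25,0.78,-0.98],"turn": [0,0,0],"claw": 0},
    {"dp": [-0.25,0.78,-0.98],"turn": [0,0,0],"claw": 0},
    {"dp": [-0.25,0.78,-0.98],"turn": [0,0,0],"claw": 0},
  ],
)

```text
t: 4.25
ee_pos: [411.6, 26.1, 133.1]
orientation: [-1.095, -1.335, 1.354]
ft_force: [-1.3, -1.3, -2.0]
width: 27.0
```

>>> jog_arm(
  steps=[
    {"dp": [0,0,-0.5],"turn": [0,0,0],"claw": 0},
    {"dp": [0,0,-0.95],"turn": [0,0,0],"claw": 0},
    {"dp": [0,0,-0.95],"turn": [0,0,0],"claw": 0},
    {"dp": [0,0,-0.95],"turn": [0,0,0],"claw": 0},
  ],
)

```text
t: 4.58
ee_pos: [410.7, 25.3, 56.1]
orientation: [-1.092, -1.33, 1.356]
ft_force: [-0.8, 0.2, -1.8]
width: 27.6
```

```bash
python3 - <<'E'
from h import *
plan((415,25,18),None)
W=cloud(load('t2')); z=W[...,2]; v,u=np.mgrid[0:420,0:560]
for uu,h in (((345,425,180,255),148),((275,335,200,262),125)):
    m=(abs(z-h)<5)&(u>uu[0])&(u<uu[1])&(v>uu[2])&(v<uu[3]); print(m.sum(),cv2.minEnclosingCircle(W[m][:,:2].astype(np.float32)),W[m].mean(0))
E
```

```text
t 4.58 ee [410.7  25.3  56.1] w 27.6 F [-0.8  0.2 -1.8] q [ 0.03  0.44  2.17  0.01  0.56 -1.73]
dp [ 0.054 -0.004 -0.477] turn [0. 0. 0.] deg 0.0
385 ((565.3549194335938, -280.6227722167969), 55.06627655029297) [ 566.03905519 -280.79304698  147.35536634]
252 ((541.7963256835938, -112.52729797363281), 45.0539665222168) [ 546.9409306  -112.75595193  124.28669742]
```

>>> jog_arm(
  steps=[
    {"dp": [0.05,0,-0.25],"turn": [0,0,0],"claw": 0},
    {"dp": [0.05,0,-0.42],"turn": [0,0,0],"claw": 0},
    {"dp": [0.05,0,-0.45],"turn": [0,0,0],"claw": 0},
    {"dp": [0.05,0,-0.47],"turn": [0,0,0],"claw": 0},
    {"dp": [0.05,0,-0.48],"turn": [0,0,0],"claw": 0},
    {"dp": [0.05,0,-0.48],"turn": [0,0,0],"claw": 0},
  ],
)

```text
t: 5.08
ee_pos: [415.9, 25.2, 19.3]
orientation: [-1.094, -1.332, 1.354]
ft_force: [-0.8, -0.3, -1.1]
width: 27.6
```

>>> jog_arm(
  steps=[
    {"dp": [0,0,-0.015],"turn": [0,0,0],"claw": 0},
    {"dp": [0,0,-0.03],"turn": [0,0,0],"claw": 0},
    {"dp": [0,0,-0.03],"turn": [0,0,0],"claw": 0},
  ],
)

```text
t: 5.33
ee_pos: [416.4, 25.3, 17.8]
orientation: [-1.095, -1.333, 1.354]
ft_force: [-2.0, 0.8, 9.4]
width: 27.3
```

>>> jog_arm(
  steps=[
    {"dp": [0,0,0.01],"turn": [0,0,0],"claw": 0.8},
    {"dp": [0,0,0.01],"turn": [0,0,0],"claw": 0.8},
    {"dp": [0,0,0.01],"turn": [0,0,0],"claw": 0.8},
    {"dp": [0,0,0.01],"turn": [0,0,0],"claw": 0.8},
    {"dp": [0,0,0.01],"turn": [0,0,0],"claw": 0.8},
    {"dp": [0,0,0.4],"turn": [0,0,0],"claw": 1},
    {"dp": [0,0,0.9],"turn": [0,0,0],"claw": 1},
    {"dp": [0,0,1],"turn": [0,0,0],"claw": 1},
  ],
)

```text
t: 6.0
ee_pos: [418.4, 25.3, 101.2]
orientation: [-1.099, -1.337, 1.352]
ft_force: [0.4, 0.2, 0.9]
width: 77.4
```

```bash
python3 - <<'E'
from h import *
snap('wrist','w3'); snap('scene','s3')
a=lambda y:np.array([-np.cos(y)*np.sin(.6109),-np.sin(y)*np.sin(.6109),np.cos(.6109)])
FL=np.array([513.7,314.2,46]);FS=np.array([581.4,143,38])
print('L tcp s=98',FL+98*a(.236),'standoff s=190',FL+190*a(.236)); print('S tcp s=76',FS+76*a(.179),'s=160',FS+160*a(.179))
plan(FL+190*a(.236),Rt(.236,.6109,1))
plan(FS+160*a(.179),Rt(.179,.6109,1))
E
```

```text
L tcp s=98 [459.04489396 301.05647009 126.27494631] standoff s=190 [407.73601891 288.71764609 201.6351    ]
S tcp s=76 [538.50256121 135.23828312 100.25404   ] s=160 [491.08960254 126.6595434  169.06113684]
t 6.1 ee [418.   25.3  99.4] w 85.1 F [-0.2  0.7 -0.3] q [ 0.03  0.35  2.14  0.    0.67 -1.73]
dp [-0.129  3.292  1.278] turn [ 0.0405 -0.1952  0.0138] deg 36.0
t 6.1 ee [418.   25.3  99.4] w 85.1 F [-0.2  0.7 -0.3] q [ 0.03  0.35  2.14  0.    0.67 -1.73]
dp [0.913 1.267 0.871] turn [ 0.035  -0.1963 -0.0038] deg 35.9
```

View pics/w3.png

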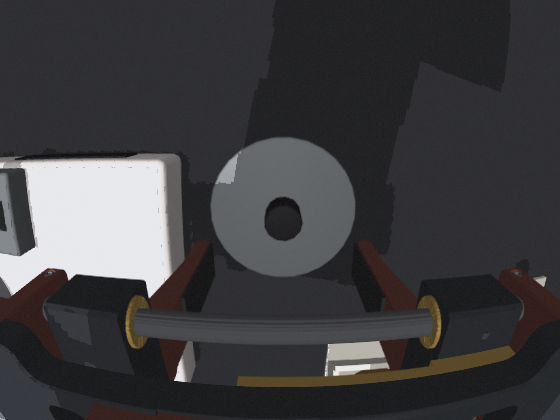

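>>> jog_arm(
  steps=[
    {"dp": [-0.1,0.3,0.6],"turn": [0,0,0],"claw": 1},
    {"dp": [-0.1,1,1],"turn": [0,0,0],"claw": 1},
    {"dp": [-0.1,1,1],"turn": [0,0,0],"claw": 1},
    {"dp": [-0.1,1,1],"turn": [0,0,0],"claw": 1},
  ],
)

```text
t: 6.43
ee_pos: [411.8, 108.8, 181.4]
orientation: [-1.1, -1.343, 1.35]
ft_force: [0.7, -0.1, 0.3]
width: 87.9
```

>>> jog_arm(
  steps=[
    {"dp": [0,0.95,0.2],"turn": [0.02,-0.1,0.01],"claw": 1},
    {"dp": [0,0.95,0.2],"turn": [0.02,-0.1,0.01],"claw": 1},
    {"dp": [0,0.95,0.2],"turn": [0.02,-0.1,0.01],"claw": 1},
  ],
)

```text
t: 6.68
ee_pos: [412.0, 189.3, 197.8]
orientation: [-1.29, -1.634, 1.177]
ft_force: [0.7, -0.6, -0.2]
width: 87.8
```

>>> jog_arm(
  steps=[
    {"dp": [0,0.9,0.1],"turn": [0.02,-0.09,0],"claw": 1},
    {"dp": [0,0.9,0.1],"turn": [0.02,-0.09,0],"claw": 1},
    {"dp": [0,0.9,0.1],"turn": [0.02,-0.09,0],"claw": 1},
    {"dp": [0,0.9,0.1],"turn": [0.02,-0.09,0],"claw": 1},
  ],
)

```text
t: 7.02
ee_pos: [415.1, 241.8, 202.1]
orientation: [-1.453, -1.782, 1.04]
ft_force: [1.0, -0.4, 0.2]
width: 87.5
```

```bash
python3 - <<'E'
from h import *
a=lambda y:np.array([-np.cos(y)*np.sin(.6109),-np.sin(y)*np.sin(.6109),np.cos(.6109)])
FL=np.array([513.7,314.2,46])
plan(FL+190*a(.236),Rt(.236,.6109,1)); snap('wrist','w4')
E
```

```text
t 7.02 ee [415.1 241.8 202.1] w 87.5 F [ 1.  -0.4  0.2] q [ 0.65  0.1   2.28 -0.71  0.36 -0.52]
dp [-0.092  0.587 -0.006] turn [ 0.0124 -0.023   0.007 ] deg 4.9
```

View pics/w4.png

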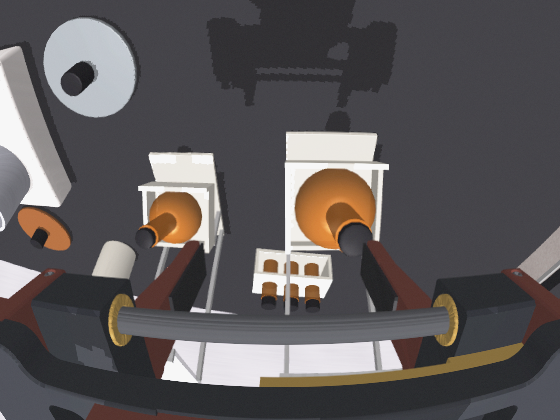

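>>> jog_arm(
  steps=[
    {"dp": [-0.09,0.59,0],"turn": [0.0124,-0.023,0.007],"claw": 1},
    {"dp": [-0.09,0.59,0],"turn": [0.0124,-0.023,0.007],"claw": 1},
    {"dp": [-0.09,0.59,0],"turn": [0.0124,-0.023,0.007],"claw": 1},
    {"dp": [-0.09,0.59,0],"turn": [0.0124,-0.023,0.007],"claw": 1},
  ],
)

```text
t: 7.4
ee_pos: [406.0, 288.8, 199.3]
orientation: [-1.467, -1.861, 0.973]
ft_force: [0.0, -0.5, -0.2]
width: 88.0
```

```bash
python3 - <<'E'
from h import *
a=lambda y:np.array([-np.cos(y)*np.sin(.6109),-np.sin(y)*np.sin(.6109),np.cos(.6109)])
FL=np.array([513.7,314.2,46])
plan(FL+190*a(.236),Rt(.236,.6109,1)); plan(FL+98*a(.236),Rt(.236,.6109,1)); snap('wrist','w5')
E
```

```text
t 7.4 ee [406.  288.8 199.3] w 88.0 F [ 0.  -0.5 -0.2] q [ 0.78  0.14  2.28 -1.05  0.35 -0.09]
dp [ 0.022 -0.001  0.029] turn [ 0.0007 -0.0006 -0.0003] deg 0.2
t 7.4 ee [406.  288.8 199.3] w 88.0 F [ 0.  -0.5 -0.2] q [ 0.78  0.14  2.28 -1.05  0.35 -0.09]
dp [ 0.664  0.154 -0.913] turn [ 0.0007 -0.0006 -0.0003] deg 0.2
```

View pics/w5.png

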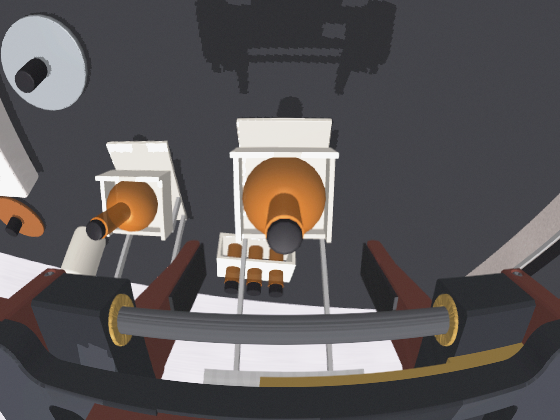

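The neck lies centred between the fingers (stopper at (284,236), principal column 283). Going in along the neck.

>>> jog_arm(
  steps=[
    {"dp": [0.25,0.055,-0.32],"turn": [0.0007,-0.0006,0],"claw": 0.65},
    {"dp": [0.48,0.11,-0.64],"turn": [0.0007,-0.0006,0],"claw": 0.65},
    {"dp": [0.66,0.154,-0.91],"turn": [0.0007,-0.0006,0],"claw": 0.65},
    {"dp": [0.66,0.154,-0.91],"turn": [0.0007,-0.0006,0],"claw": 0.65},
    {"dp": [0.66,0.154,-0.91],"turn": [0.0007,-0.0006,0],"claw": 0.65},
    {"dp": [0.66,0.154,-0.91],"turn": [0.0007,-0.0006,0],"claw": 0.65},
  ],
)

```text
t: 7.95
ee_pos: [461.5, 303.2, 141.3]
orientation: [-1.459, -1.838, 0.995]
ft_force: [-0.4, 0.2, -0.4]
width: 57.7
```

```bash
python3 - <<'E'
from h import *
a=lambda y:np.array([-np.cos(y)*np.sin(.6109),-np.sin(y)*np.sin(.6109),np.cos(.6109)])
FL=np.array([513.7,314.2,46])
plan(FL+98*a(.236),Rt(.236,.6109,1)); snap('scene','s5');snap('wrist','w6')
E
```

```text
t 7.95 ee [461.5 303.2 141.3] w 57.7 F [-0.4  0.2 -0.4] q [ 0.7   0.34  2.2  -1.31  0.27  0.13]
dp [-0.031 -0.026 -0.188] turn [ 0.0038 -0.0081  0.0013] deg 1.6
```

View pics/s5.png

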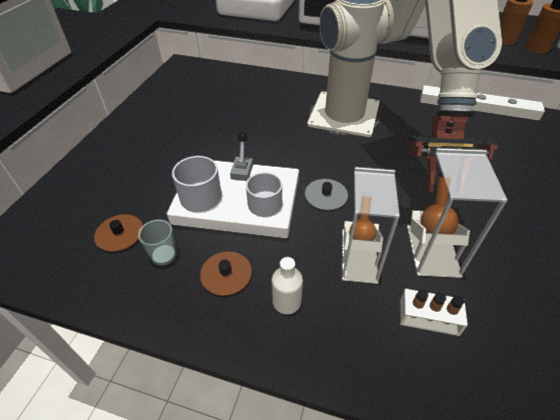

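View pics/w6.png

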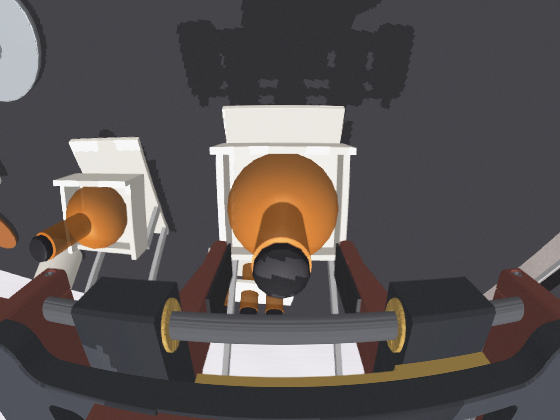

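```bash
cat > ik.py <<'E'
from h import *
from scipy.optimize import least_squares
D=[([-1.154,.424,1.631,0,1.089,-.019],[263.629,-566.077,221.898]),([-0.47,0.44,1.61,0,1.1,-1.26],[571.2,-275.4,220.9]),([-0.11,0.16,2.03,0,0.97,-1.87],[434.8,-37.1,215.0]),([0.03,0.44,2.17,.01,.56,-1.73],[410.7,25.3,56.1]),([.03,.35,2.14,0,.67,-1.73],[418,25.3,99.4]),([.65,.1,2.28,-.71,.36,-.52],[415.1,241.8,202.1]),([.78,.14,2.28,-1.05,.35,-.09],[406,288.8,199.3]),([.7,.34,2.2,-1.31,.27,.13],[461.5,303.2,141.3])]
rz=lambda t:R.from_euler('z',t).as_matrix(); ry=lambda t:R.from_euler('y',t).as_matrix()
def fk(q,p):
    h,a1,L2,a3,L4,L6=p
    A=rz(q[0]); P=A@[a1,0,h]; A=A@ry(q[1]); P=P+A@[0,0,L2]; A=A@ry(q[2]); P=P+A@[a3,0,L4]
    A=A@rz(q[3])@ry(q[4])@rz(q[5]); P=P+A@[0,0,L6]
    return P,A   # local z = approach
o=least_squares(lambda p:np.concatenate([fk(q,p)[0]-e for q,e in D]),[300,0,400,0,400,250],loss='soft_l1',f_scale=3)
p=o.x
LO=np.array([-3,-.9,.09,-1.31,.11,-2.54]);HI=np.array([3,2.11,2.58,4.45,2.69,2.54])
# tool-fixed: tool R = A @ M
R0=R.from_rotvec([-1.384,.883,-.881]).as_matrix(); M=fk(D[0][0],p)[1].T@R0
def ik(pos,Rg,q0):
    def f(q):
        P,A=fk(q,p); return np.r_[(P-pos)/10,R.from_matrix(A@M@Rg.T).as_rotvec()*10]
    best=None
    for s in [q0]+[np.array(q0)+np.random.default_rng(i).normal(0,.6,6) for i in range(12)]:
        r=least_squares(f,np.clip(s,LO+.02,HI-.02),bounds=(LO,HI))
        if best is None or r.cost<best.cost: best=r
    return np.round(best.x,2),round(best.cost,4)
E
python3 - <<'E'
from ik import *
print(np.round(p,1)); print([np.round(fk(q,p)[0]-e,1).tolist() for q,e in D]); print(np.round(M,2))
print([round(np.degrees(np.linalg.norm(R.from_matrix(fk(D[7][0],p)[1]@M@Rt(.236,.6109,1).T).as_rotvec())),1)])
a=lambda y:np.array([-np.cos(y)*np.sin(.6109),-np.sin(y)*np.sin(.6109),np.cos(.6109)])
for nm,F,y,sg in(('L',np.array([513.7,314.2,46]),.236,117),('L',np.array([513.7,314.2,46]),.236,122),('S',np.array([581.4,143,38]),.179,95)):
  for ti in (20,25,28,30,32,35,40):
   for fl in (1,-1):
    Rg=Rt(y,np.radians(ti),fl); t=F+sg*a(y)+19*Rg[:,1]
    q,c=ik(t,Rg,[.7,.34,2.2,-1.2,.3,0]); 
    F2=F+100*a(y); q2,c2=ik(t+100*a(y),Rg,q)
    print(nm,sg,ti,fl,q,c,'| out',q2,c2)
E
```

```text
[307.2  10.5 543.   75.6 479.4 289.1]
[[-11.7, -3.0, 1.0], [-9.6, -9.9, 0.4], [0.8, -11.0, -0.6], [0.5, -11.4, 1.8], [3.8, -12.6, 1.8], [0.6, -9.2, -2.9], [1.8, -6.3, -0.7], [1.0, -11.1, -1.2]]
[[-1. -0.  0.]
 [ 0. -0.  1.]
 [-0.  1.  0.]]
[np.float64(1.6)]
L 117 20 1 [ 0.66  0.37  2.08 -0.38  0.39 -0.82] 0.0 | out [ 0.72  0.14  2.14 -0.3   0.58 -0.86] 0.0
L 117 20 -1 [ 0.66  0.37  2.08 -0.37  0.39  2.32] 0.0 | out [ 0.72  0.14  2.14 -0.29  0.57  2.27] 0.0
L 117 25 1 [ 0.68  0.36  2.13 -0.64  0.31 -0.55] 0.0 | out [ 0.74  0.12  2.18 -0.45  0.49 -0.7 ] 0.0
L 117 25 -1 [ 0.67  0.36  2.13 -0.59  0.31  2.54] 0.0057 | out [ 0.74  0.12  2.18 -0.45  0.49  2.44] 0.0
L 117 28 1 [ 0.69  0.37  2.16 -0.88  0.27 -0.3 ] 0.0 | out [ 0.76  0.12  2.21 -0.58  0.45 -0.57] 0.0
L 117 28 -1 [ 0.66  0.36  2.14 -0.61  0.27  2.54] 0.1385 | out [ 0.75  0.12  2.21 -0.55  0.44  2.54] 0.003
L 117 30 1 [ 0.7   0.37  2.17 -1.07  0.26 -0.1 ] 0.0 | out [ 0.77  0.12  2.23 -0.67  0.42 -0.47] 0.0
L 117 30 -1 [ 0.65  0.36  2.15 -0.62  0.24  2.54] 0.3263 | out [ 0.75  0.11  2.22 -0.56  0.42  2.54] 0.0567
L 117 32 1 [ 0.7
[... 2814 characters left out ...]
17 -0.87  0.11  2.54] 0.1215 | out [ 0.28  0.16  2.27 -0.26  0.2   1.92] 0.0
S 95 32 1 [ 0.3   0.42  2.18 -1.31  0.11 -0.15] 0.1913 | out [ 0.29  0.16  2.29 -0.4   0.15 -1.08] 0.0
S 95 32 -1 [ 0.29  0.42  2.17 -0.87  0.11  2.54] 0.2988 | out [ 0.29  0.16  2.29 -0.38  0.15  2.04] 0.0
S 95 35 1 [ 0.3   0.42  2.18 -1.31  0.11 -0.15] 0.5297 | out [ 0.3   0.16  2.31 -0.83  0.11 -0.64] 0.0111
S 95 35 -1 [ 0.27  0.44  2.24  3.51  0.15 -1.85] 0.0 | out [ 0.3   0.16  2.31 -0.81  0.11  2.48] 0.0141
S 95 40 1 [ 0.3   0.42  2.18 -1.31  0.11 -0.15] 1.6519 | out [ 0.32  0.16  2.33 -1.31  0.11 -0.15] 0.2387
S 95 40 -1 [ 0.28  0.46  2.28  3.36  0.3  -1.7 ] 0.0 | out [ 0.3   0.17  2.36  3.83  0.12 -2.16] 0.0
```

```bash
python3 - <<'E'
from ik import *
a=lambda y:np.array([-np.cos(y)*np.sin(.6109),-np.sin(y)*np.sin(.6109),np.cos(.6109)])
F=np.array([513.7,314.2,46]);Rg=Rt(.236,np.radians(27),1); t=F+119*a(.236)+19*Rg[:,1]
plan(t,Rg)
E
```

```text
t 8.05 ee [461.3 303.8 142.1] w 57.1 F [-0.4 -0.3 -0.2] q [ 0.7   0.34  2.2  -1.31  0.27  0.13]
dp [-0.07  -0.045 -0.195] turn [-0.0069  0.0355  0.0009] deg 6.5
```

>>> jog_arm(
  steps=[
    {"dp": [-0.07,-0.045,-0.1],"turn": [-0.007,0.0355,0],"claw": 0.65},
    {"dp": [-0.07,-0.045,-0.195],"turn": [-0.007,0.0355,0.001],"claw": 0.65},
    {"dp": [-0.07,-0.045,-0.195],"turn": [-0.007,0.0355,0.001],"claw": 0.65},
    {"dp": [-0.07,-0.045,-0.195],"turn": [-0.007,0.0355,0.001],"claw": 0.65},
  ],
)

```text
t: 8.38
ee_pos: [455.6, 300.4, 127.3]
orientation: [-1.383, -1.758, 1.076]
ft_force: [0.1, 0.6, 0.6]
width: 57.3
```

```bash
python3 - <<'E'
from ik import *
a=lambda y:np.array([-np.cos(y)*np.sin(.6109),-np.sin(y)*np.sin(.6109),np.cos(.6109)])
F=np.array([513.7,314.2,46]);Rg=Rt(.236,np.radians(27),1); t=F+119*a(.236)+19*Rg[:,1]
plan(t,Rg); snap('wrist','w7')
E
```

```text
t 8.38 ee [455.6 300.4 127.3] w 57.3 F [0.1 0.6 0.6] q [ 0.67  0.35  2.16 -0.78  0.27 -0.42]
dp [ 0.001 -0.002 -0.009] turn [-0.0003 -0.0002 -0.0001] deg 0.1
```

View pics/w7.png

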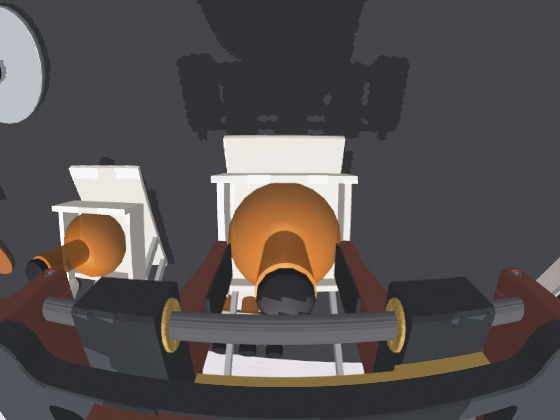

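>>> jog_arm(
  steps=[
    {"dp": [0,0,0],"turn": [0,0,0],"claw": 0},
    {"dp": [0,0,0],"turn": [0,0,0],"claw": 0},
    {"dp": [0,0,0],"turn": [0,0,0],"claw": 0},
    {"dp": [0,0,0],"turn": [0,0,0],"claw": 0},
    {"dp": [0,0,0],"turn": [0,0,0],"claw": 0},
    {"dp": [0,0,0],"turn": [0,0,0],"claw": 0},
    {"dp": [0,0,0],"turn": [0,0,0],"claw": 0},
    {"dp": [0,0,0],"turn": [0,0,0],"claw": 0},
  ],
)

```text
t: 9.1
ee_pos: [455.8, 300.1, 127.4]
orientation: [-1.386, -1.758, 1.075]
ft_force: [-2.0, 0.2, 1.7]
width: 26.5
```

>>> jog_arm(
  steps=[
    {"dp": [-0.1,-0.024,0.147],"turn": [0,0,0],"claw": 0},
    {"dp": [-0.25,-0.06,0.367],"turn": [0,0,0],"claw": 0},
    {"dp": [-0.4,-0.096,0.587],"turn": [0,0,0],"claw": 0},
    {"dp": [-0.55,-0.132,0.807],"turn": [0,0,0],"claw": 0},
    {"dp": [-0.67,-0.161,0.984],"turn": [0,0,0],"claw": 0},
    {"dp": [-0.67,-0.161,0.984],"turn": [0,0,0],"claw": 0},
    {"dp": [-0.67,-0.161,0.984],"turn": [0,0,0],"claw": 0},
  ],
)

```text
t: 9.68
ee_pos: [402.2, 287.4, 206.5]
orientation: [-1.386, -1.759, 1.074]
ft_force: [-0.2, 0.5, -2.3]
width: 26.4
```

```bash
python3 - <<'E'
from ik import *
plan((0,0,0),Rt(.236,0,1)); snap('wrist','w8'); snap('scene','s8')
E
```

```text
t 9.68 ee [402.2 287.4 206.5] w 26.4 F [-0.2  0.5 -2.3] q [ 0.73  0.12  2.21 -0.53  0.44 -0.63]
dp [-5.028 -3.593 -2.581] turn [-3.550e-02  1.467e-01  1.000e-04] deg 27.2
```

View pics/w8.png

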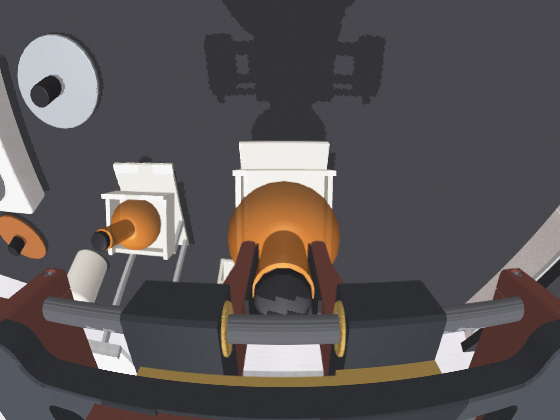

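View pics/s8.png

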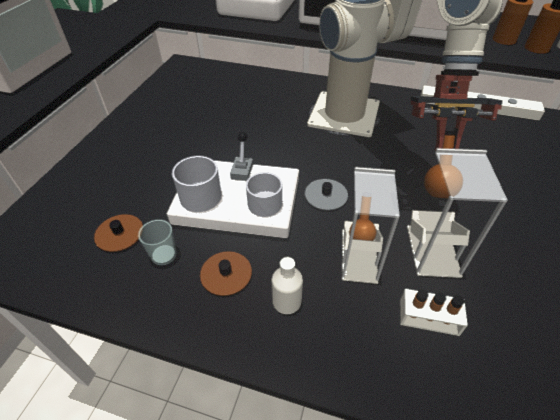

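>>> jog_arm(
  steps=[
    {"dp": [-0.1,-0.2,0.2],"turn": [0,0,0],"claw": 0},
    {"dp": [-0.1,-0.5,0.5],"turn": [0,0,0],"claw": 0},
    {"dp": [-0.1,-0.95,0.9],"turn": [0,0,0],"claw": 0},
    {"dp": [-0.1,-0.95,0.9],"turn": [0,0,0],"claw": 0},
  ],
)

```text
t: 10.12
ee_pos: [395.1, 209.1, 279.6]
orientation: [-1.388, -1.758, 1.075]
ft_force: [1.3, 0.6, -1.6]
width: 26.5
```

>>> jog_arm(
  steps=[
    {"dp": [0.1,-0.3,0],"turn": [-0.008,0.033,0],"claw": 0},
    {"dp": [0.1,-0.6,0],"turn": [-0.016,0.066,0],"claw": 0},
    {"dp": [0.2,-0.9,0],"turn": [-0.024,0.1,0],"claw": 0},
    {"dp": [0.3,-0.95,0],"turn": [-0.032,0.133,0],"claw": 0},
    {"dp": [0.3,-0.95,0],"turn": [-0.04,0.166,0],"claw": 0},
    {"dp": [0.3,-0.95,0],"turn": [-0.046,0.189,0],"claw": 0},
    {"dp": [0.3,-0.95,0],"turn": [-0.046,0.189,0],"claw": 0},
  ],
)

```text
t: 10.7
ee_pos: [421.7, 132.7, 277.8]
orientation: [-1.0, -1.26, 1.456]
ft_force: [0.2, -0.5, -3.0]
width: 26.8
```

```bash
python3 - <<'E'
from ik import *
plan((565.3,-280.7,285),Rt(0,np.radians(-8),1)); snap('wrist','w9'); snap('scene','s9')
E
```

```text
t 10.7 ee [421.7 132.7 277.8] w 26.8 F [ 0.2 -0.5 -3. ] q [ 0.28  0.15  1.88  0.    1.25 -1.53]
dp [ 1.794 -5.167  0.09 ] turn [ 0.0013 -0.0003 -0.0745] deg 13.4
```

View pics/s9.png

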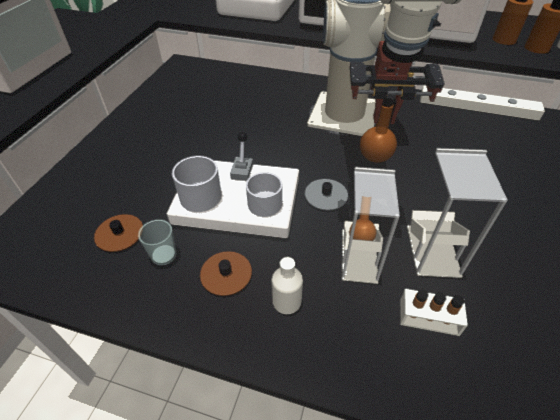

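```bash
cat > held.py <<'E'
from fl import *
def held(names,big,guess,radius=130):
    P=[]
    for n in names:
        d=load(n); W=cloud(d); hsv=cv2.cvtColor(d['img'],cv2.COLOR_RGB2HSV)
        m=(hsv[...,0]<18)&(hsv[...,1]>120)&(hsv[...,2]>50)
        g=np.array(guess); q=W-g
        m&=(np.hypot(q[...,0],q[...,1])<55)&(q[...,2]>-15)&(q[...,2]<(95 if big else 75)); P.append(W[m]); 
    P=np.vstack(P); H=152 if big else 123
    def res(x):
        a=np.array([x[3],x[4],1.]);a/=np.linalg.norm(a); q=P-x[:3]; s=q@a; r=np.linalg.norm(q-s[:,None]*a,axis=1)
        return np.where((s>-2)&(s<H-3),r-prof(s,big),3)
    o=least_squares(res,[*guess,0,0],loss='soft_l1',f_scale=2); print('held foot',np.round(o.x[:3],1),'axis',np.round(o.x[3:],3),'res',np.median(abs(res(o.x))),len(P)); return o.x
E
python3 - <<'E'
from held import *
d=load('s9'); Rm=R.from_rotvec(d['rv']).as_matrix(); G=d['ee']-19*Rm[:,1]; print('grasp pt',G,'y',Rm[:,1])
x=held(['s9'],1,G-[0,0,119]); print('foot-ee',x[:3]-d['ee'])
E
```

```text
grasp pt [423.07253675 133.39274453 296.45275759] y [-0.13341398 -0.03569616 -0.99041733]
held foot [422.5 132.  177.3] axis [-0.003  0.   ] res 0.8026308619344533 1021
foot-ee [   1.98605346   -0.70419007 -100.33444225]
```

>>> jog_arm(
  steps=[
    {"dp": [0.1,-0.25,0.03],"turn": [0,0,-0.02],"claw": 0},
    {"dp": [0.22,-0.65,0.06],"turn": [0,0,-0.037],"claw": 0},
    {"dp": [0.35,-1,0.1],"turn": [0,0,-0.037],"claw": 0},
  ],
)

```text
t: 11.05
ee_pos: [446.3, 51.8, 285.2]
orientation: [-1.058, -1.186, 1.366]
ft_force: [1.2, 0.1, -2.4]
width: 26.1
```

>>> jog_arm(
  steps=[
    {"dp": [0.17,-0.48,0],"turn": [0,0,-0.02],"claw": 0},
    {"dp": [0.35,-1,0],"turn": [0,0,-0.037],"claw": 0},
  ],
)

```text
t: 11.22
ee_pos: [472.7, -27.0, 285.1]
orientation: [-1.112, -1.108, 1.274]
ft_force: [0.2, 0.0, -2.6]
width: 26.8
```

>>> jog_arm(
  steps=[
    {"dp": [0.17,-0.48,0],"turn": [0,0,0],"claw": 0},
    {"dp": [0.35,-1,0],"turn": [0,0,0],"claw": 0},
  ],
)

```text
t: 11.38
ee_pos: [499.1, -106.5, 285.0]
orientation: [-1.114, -1.109, 1.274]
ft_force: [1.1, 0.1, -2.2]
width: 26.7
```

>>> jog_arm(
  steps=[
    {"dp": [0.17,-0.48,0],"turn": [0,0,0],"claw": 0},
    {"dp": [0.35,-1,0],"turn": [0,0,0],"claw": 0},
  ],
)

```text
t: 11.55
ee_pos: [525.5, -185.5, 284.8]
orientation: [-1.116, -1.11, 1.274]
ft_force: [0.8, 0.7, -2.2]
width: 26.6
```

>>> jog_arm(
  steps=[
    {"dp": [0.17,-0.48,0],"turn": [0,0,0],"claw": 0},
    {"dp": [0.3,-0.8,0],"turn": [0,0,0],"claw": 0},
    {"dp": [0.3,-0.85,0],"turn": [0,0,0],"claw": 0},
  ],
)

```text
t: 11.8
ee_pos: [550.1, -257.5, 284.3]
orientation: [-1.121, -1.108, 1.273]
ft_force: [-0.5, -0.3, -2.2]
width: 26.8
```

```bash
python3 - <<'E'
from ik import *
plan((563.5,-280.5,285),Rt(0,np.radians(-8),1))
E
```

```text
t 11.8 ee [ 550.1 -257.5  284.3] w 26.8 F [-0.5 -0.3 -2.2] q [-0.43  0.39  1.54 -0.06  1.33 -1.98]
dp [ 0.167 -0.287  0.009] turn [0.003  0.0034 0.0003] deg 0.8
```

>>> jog_arm(
  steps=[
    {"dp": [0.1,-0.2,0],"turn": [0.003,0.003,0],"claw": 0},
    {"dp": [0.167,-0.287,0],"turn": [0.003,0.003,0],"claw": 0},
    {"dp": [0.167,-0.287,0],"turn": [0.003,0.003,0],"claw": 0},
    {"dp": [0.167,-0.287,0],"turn": [0.003,0.003,0],"claw": 0},
  ],
)

```text
t: 12.13
ee_pos: [563.0, -279.5, 284.0]
orientation: [-1.107, -1.106, 1.271]
ft_force: [0.2, 1.1, -2.8]
width: 26.6
```

```bash
python3 - <<'E'
from held import *
d=snap('scene','s10'); d2=snap('top','t10'); snap('wrist','w10'); Rm=R.from_rotvec(d['rv']).as_matrix(); G=d['ee']-19*Rm[:,1]; print('ee',d['ee'],'G',G)
for n in (['s10'],['t10'],['s10','t10']):
    x=held(n,1,G-[0,0,119])
plan((563.5,-280.5,285),Rt(0,np.radians(-8),1))
E
```

```text
ee [ 563.03129803 -279.46231326  283.97255122] G [ 565.65280746 -279.46828122  302.79083097]
held foot [ 565.8 -280.5  183.7] axis [-0.009 -0.003] res 0.8162947606567563 1034
held foot [ 606.1 -270.7  215.1] axis [-1.786 -0.695] res 0.2682561008553641 6
held foot [ 565.8 -280.5  183.7] axis [-0.009 -0.002] res 0.8136529580989116 1040
t 12.28 ee [ 563.1 -279.1  284.4] w 26.5 F [-0.1  0.4 -1.6] q [-0.45  0.43  1.48 -0.06  1.36 -2.  ]
dp [ 0.005 -0.017  0.008] turn [-0.      0.0004 -0.0001] deg 0.1
```

View pics/s10.png

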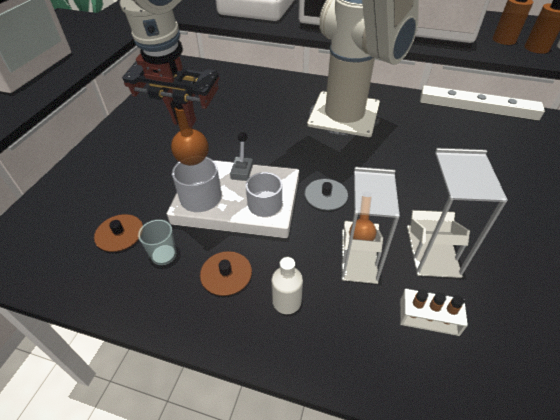

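>>> jog_arm(
  steps=[
    {"dp": [0,-0.01,-0.2],"turn": [0,0,0],"claw": 0},
    {"dp": [0,-0.01,-0.4],"turn": [0,0,0],"claw": 0},
    {"dp": [0,-0.01,-0.6],"turn": [0,0,0],"claw": 0},
    {"dp": [0,-0.01,-0.8],"turn": [0,0,0],"claw": 0},
    {"dp": [0,-0.01,-1],"turn": [0,0,0],"claw": 0},
    {"dp": [0,-0.01,-1],"turn": [0,0,0],"claw": 0},
  ],
)

```text
t: 12.78
ee_pos: [561.2, -278.1, 201.4]
orientation: [-1.101, -1.105, 1.273]
ft_force: [-0.6, 0.5, -3.4]
width: 26.7
```

>>> jog_arm(
  steps=[
    {"dp": [0,0,-0.1],"turn": [0,0,0],"claw": 0},
    {"dp": [0,0,-0.2],"turn": [0,0,0],"claw": 0},
    {"dp": [0,0,-0.3],"turn": [0,0,0],"claw": 0},
    {"dp": [0,0,-0.4],"turn": [0,0,0],"claw": 0},
    {"dp": [0,0,-0.43],"turn": [0,0,0],"claw": 0},
    {"dp": [0,0,-0.43],"turn": [0,0,0],"claw": 0},
  ],
)

```text
t: 13.28
ee_pos: [560.8, -277.9, 166.2]
orientation: [-1.1, -1.105, 1.273]
ft_force: [-0.4, -0.5, -2.0]
width: 26.6
```

```bash
python3 - <<'E'
from held import *
plan((563.0,-279.7,164.3),None)
E
```

```text
t 13.28 ee [ 560.8 -277.9  166.2] w 26.6 F [-0.4 -0.5 -2. ] q [-0.45  0.55  1.57 -0.07  1.15 -1.99]
dp [ 0.027 -0.022 -0.024] turn [0. 0. 0.] deg 0.0
```

>>> jog_arm(
  steps=[
    {"dp": [0.013,-0.011,-0.005],"turn": [0,0,0],"claw": 0},
    {"dp": [0.027,-0.022,-0.015],"turn": [0,0,0],"claw": 0},
    {"dp": [0.027,-0.022,-0.022],"turn": [0,0,0],"claw": 0},
    {"dp": [0.027,-0.022,-0.022],"turn": [0,0,0],"claw": 0},
  ],
)

```text
t: 13.62
ee_pos: [563.4, -280.0, 164.8]
orientation: [-1.101, -1.105, 1.273]
ft_force: [0.3, 0.1, -1.9]
width: 26.3
```

>>> jog_arm(
  steps=[
    {"dp": [0,0,-0.01],"turn": [0,0,0],"claw": 0},
    {"dp": [0,0,-0.01],"turn": [0,0,0],"claw": 0},
  ],
)

```text
t: 13.78
ee_pos: [563.6, -280.0, 164.7]
orientation: [-1.101, -1.105, 1.272]
ft_force: [-1.4, 0.9, 3.1]
width: 26.5
```

>>> jog_arm(
  steps=[
    {"dp": [0,0,0],"turn": [0,0,0],"claw": 0.45},
    {"dp": [0,0,0],"turn": [0,0,0],"claw": 0.6},
    {"dp": [0,0,0],"turn": [0,0,0],"claw": 0.7},
    {"dp": [0,0,0],"turn": [0,0,0],"claw": 0.8},
    {"dp": [0,0,0],"turn": [0,0,0],"claw": 0.8},
    {"dp": [0,0,0],"turn": [0,0,0],"claw": 0.8},
  ],
)

```text
t: 14.28
ee_pos: [563.5, -280.0, 164.6]
orientation: [-1.101, -1.105, 1.272]
ft_force: [-0.0, -0.2, 1.0]
width: 63.1
```

```bash
python3 - <<'E'
from held import *
plan((563.0,-279.7,164.3),None); snap('wrist','w11')
E
```

```text
t 14.28 ee [ 563.5 -280.   164.6] w 63.1 F [-0.  -0.2  1. ] q [-0.45  0.55  1.57 -0.07  1.15 -1.99]
dp [-0.007  0.004 -0.004] turn [0. 0. 0.] deg 0.0
```

View pics/w11.png

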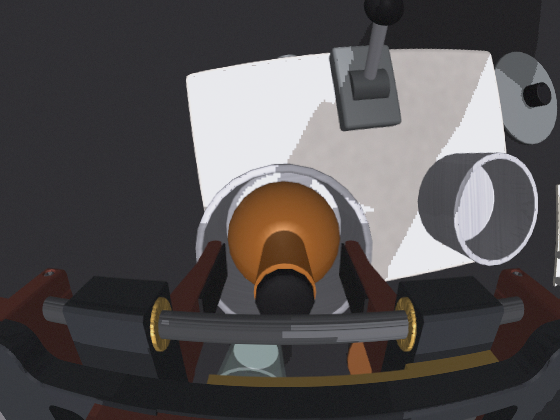

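Large flask stands in the large cup, fingers clear of neck (stopper (284,291)). Withdrawing and going to the small flask.

>>> jog_arm(
  steps=[
    {"dp": [0.03,0,0.25],"turn": [0,0,0],"claw": 0.8},
    {"dp": [0.08,0,0.6],"turn": [0,0,0],"claw": 0.8},
    {"dp": [0.13,0,1],"turn": [0,0,0],"claw": 0.8},
    {"dp": [0.13,0,1],"turn": [0,0,0],"claw": 0.8},
  ],
)

```text
t: 14.67
ee_pos: [577.4, -281.4, 251.0]
orientation: [-1.111, -1.11, 1.272]
ft_force: [0.4, 0.1, -0.5]
width: 70.2
```

```bash
python3 - <<'E'
from ik import *
a=lambda y:np.array([-np.cos(y)*np.sin(.6109),-np.sin(y)*np.sin(.6109),np.cos(.6109)])
FS=np.array([581.4,143,38])
for ti in (22,24,25):
    Rg=Rt(.179,np.radians(ti),1); t=FS+94*a(.179)+19*Rg[:,1]; print(t,ik(t,Rg,[.26,.42,2.12,-.2,.2,-1.3]), t+100*a(.179),ik(t+100*a(.179),Rg,[.26,.42,2.12,-.2,.2,-1.3]))
Rg=Rt(.179,np.radians(24),1); plan(FS+194*a(.179)+19*Rg[:,1],Rg); snap('scene','s12')
E
```

```text
[535.34644459 134.66722609  97.38192466] (array([ 0.26,  0.42,  2.11, -0.15,  0.23, -1.35]), np.float64(0.0)) [478.90244618 124.45444072 179.29513518] (array([ 0.28,  0.17,  2.19, -0.1 ,  0.4 , -1.39]), np.float64(0.0))
[535.94716157 134.77591778  97.6410542 ] (array([ 0.27,  0.42,  2.13, -0.21,  0.17, -1.28]), np.float64(0.0)) [479.50316316 124.56313241 179.55426472] (array([ 0.28,  0.17,  2.21, -0.12,  0.35, -1.37]), np.float64(0.0))
[536.24409102 134.82964319  97.77856994] (array([ 0.27,  0.42,  2.14, -0.26,  0.15, -1.23]), np.float64(0.0)) [479.80009261 124.61685782 179.69178046] (array([ 0.28,  0.17,  2.22, -0.14,  0.32, -1.35]), np.float64(0.0))
t 14.67 ee [ 577.4 -281.4  251. ] w 70.2 F [ 0.4  0.1 -0.5] q [-0.44  0.48  1.48 -0.06  1.31 -2.  ]
dp [-1.223  5.075 -0.893] turn [ 0.0164 -0.1755  0.0553] deg 33.2
```

View pics/s12.png

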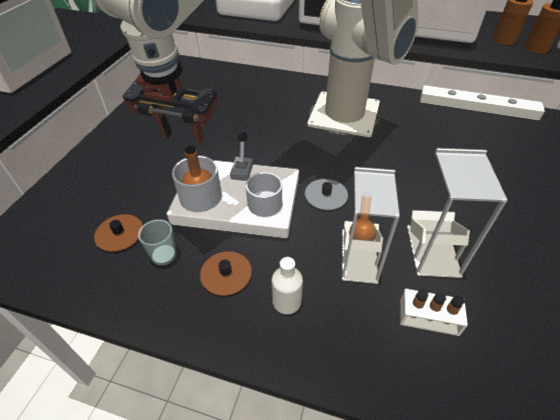

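>>> jog_arm(
  steps=[
    {"dp": [-0.2,0.5,0],"turn": [0,0,0.01],"claw": 0.8},
    {"dp": [-0.4,1,0],"turn": [0,0,0.02],"claw": 0.8},
    {"dp": [-0.4,1,0],"turn": [0,0,0.02],"claw": 0.8},
  ],
)

```text
t: 14.97
ee_pos: [540.6, -195.8, 246.9]
orientation: [-1.073, -1.152, 1.323]
ft_force: [0.9, -1.2, -1.0]
width: 70.2
```

>>> jog_arm(
  steps=[
    {"dp": [-0.2,0.5,0],"turn": [0,-0.03,0.01],"claw": 0.8},
    {"dp": [-0.4,1,0],"turn": [0,-0.06,0.02],"claw": 0.8},
    {"dp": [-0.4,1,0],"turn": [0,-0.06,0.02],"claw": 0.8},
  ],
)

```text
t: 15.22
ee_pos: [499.6, -111.0, 242.6]
orientation: [-1.179, -1.332, 1.293]
ft_force: [-1.0, -0.2, -1.3]
width: 70.6
```

>>> jog_arm(
  steps=[
    {"dp": [-0.2,0.5,0],"turn": [0,-0.03,0.01],"claw": 0.8},
    {"dp": [-0.4,1,0],"turn": [0.01,-0.06,0.015],"claw": 0.8},
    {"dp": [-0.4,1,0],"turn": [0.01,-0.06,0.015],"claw": 0.8},
  ],
)

```text
t: 15.47
ee_pos: [459.2, -27.7, 238.6]
orientation: [-1.271, -1.517, 1.213]
ft_force: [-1.7, 0.2, -1.5]
width: 70.3
```

>>> jog_arm(
  steps=[
    {"dp": [0,0.5,0],"turn": [0.005,-0.025,0],"claw": 0.8},
    {"dp": [0,1,0],"turn": [0.006,-0.05,0],"claw": 0.8},
    {"dp": [0,1,0],"turn": [0.006,-0.05,0],"claw": 0.8},
  ],
)

```text
t: 15.72
ee_pos: [454.9, 57.4, 236.5]
orientation: [-1.375, -1.641, 1.121]
ft_force: [-0.4, 0.4, -1.0]
width: 70.1
```

```bash
python3 - <<'E'
from ik import *
a=lambda y:np.array([-np.cos(y)*np.sin(.6109),-np.sin(y)*np.sin(.6109),np.cos(.6109)])
FS=np.array([581.4,143,38])
Rg=Rt(.179,np.radians(23),1); plan(FS+194*a(.179)+19*Rg[:,1],Rg)
E
```

```text
t 15.72 ee [454.9  57.4 236.5] w 70.1 F [-0.4  0.4 -1. ] q [ 0.08  0.    2.21  0.05  0.55 -1.71]
dp [ 0.303  0.838 -0.714] turn [ 0.0046 -0.0056 -0.0012] deg 1.3
```

>>> jog_arm(
  steps=[
    {"dp": [0.1,0.45,-0.2],"turn": [0.0046,-0.0056,-0.001],"claw": 0.8},
    {"dp": [0.3,0.838,-0.5],"turn": [0.0046,-0.0056,-0.001],"claw": 0.7},
    {"dp": [0.3,0.838,-0.714],"turn": [0.0046,-0.0056,-0.001],"claw": 0.6},
    {"dp": [0.3,0.838,-0.714],"turn": [0.0046,-0.0056,-0.001],"claw": 0.6},
    {"dp": [0.3,0.838,-0.714],"turn": [0.0046,-0.0056,-0.001],"claw": 0.6},
  ],
)

```text
t: 16.13
ee_pos: [477.7, 124.2, 177.9]
orientation: [-1.379, -1.653, 1.1]
ft_force: [-0.3, 0.5, 1.1]
width: 53.1
```

```bash
python3 - <<'E'
from ik import *
a=lambda y:np.array([-np.cos(y)*np.sin(.6109),-np.sin(y)*np.sin(.6109),np.cos(.6109)])
FS=np.array([581.4,143,38])
Rg=Rt(.179,np.radians(23),1); plan(FS+94*a(.179)+19*Rg[:,1],Rg); snap('wrist','w13')
E
```

```text
t 16.13 ee [477.7 124.2 177.9] w 53.1 F [-0.3  0.5  1.1] q [ 0.25  0.17  2.21 -0.07  0.37 -1.44]
dp [ 0.725  0.131 -1.005] turn [ 0.0005 -0.0014 -0.0005] deg 0.3
```

View pics/w13.png

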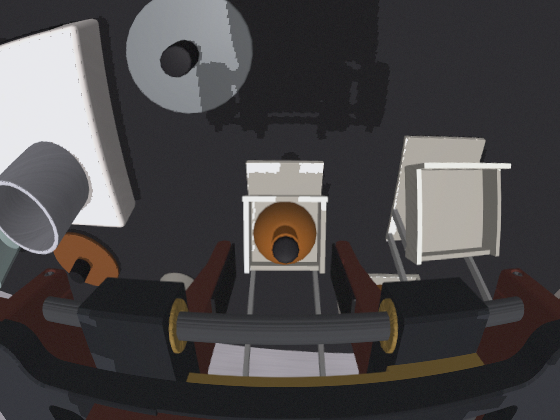

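>>> jog_arm(
  steps=[
    {"dp": [0.25,0.045,-0.35],"turn": [0,-0.001,0],"claw": 0.6},
    {"dp": [0.5,0.09,-0.69],"turn": [0,-0.001,0],"claw": 0.6},
    {"dp": [0.725,0.13,-1],"turn": [0,-0.001,0],"claw": 0.6},
    {"dp": [0.725,0.13,-1],"turn": [0,-0.001,0],"claw": 0.6},
    {"dp": [0.725,0.13,-1],"turn": [0,-0.001,0],"claw": 0.6},
    {"dp": [0.725,0.13,-1],"turn": [0,-0.001,0],"claw": 0.6},
  ],
)

```text
t: 16.68
ee_pos: [536.2, 133.3, 100.3]
orientation: [-1.384, -1.655, 1.095]
ft_force: [0.2, 0.3, 0.7]
width: 52.6
```

```bash
python3 - <<'E'
from ik import *
a=lambda y:np.array([-np.cos(y)*np.sin(.6109),-np.sin(y)*np.sin(.6109),np.cos(.6109)])
FS=np.array([581.4,143,38])
Rg=Rt(.179,np.radians(23),1); plan(FS+94*a(.179)+19*Rg[:,1],Rg); snap('wrist','w14')
E
```

```text
t 16.68 ee [536.2 133.3 100.3] w 52.6 F [0.2 0.3 0.7] q [ 0.24  0.41  2.14 -0.12  0.2  -1.4 ]
dp [-0.007  0.017 -0.035] turn [0.0003 0.0005 0.0003] deg 0.1
```

View pics/w14.png

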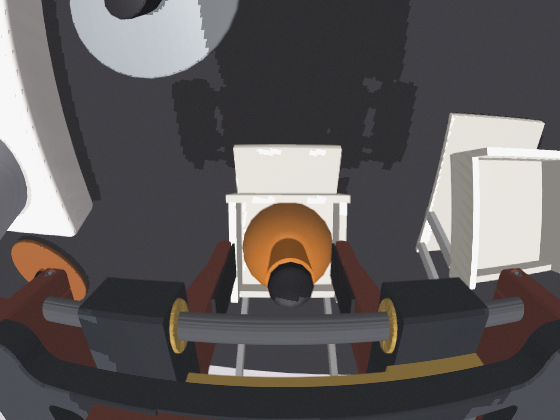

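>>> jog_arm(
  steps=[
    {"dp": [-0.01,0.02,-0.03],"turn": [0,0,0],"claw": 0.6},
    {"dp": [-0.01,0.02,-0.03],"turn": [0,0,0],"claw": 0.3},
    {"dp": [-0.01,0.02,-0.03],"turn": [0,0,0],"claw": 0},
    {"dp": [-0.01,0.02,-0.03],"turn": [0,0,0],"claw": 0},
    {"dp": [-0.01,0.02,-0.03],"turn": [0,0,0],"claw": 0},
    {"dp": [-0.01,0.02,-0.03],"turn": [0,0,0],"claw": 0},
    {"dp": [-0.01,0.02,-0.03],"turn": [0,0,0],"claw": 0},
    {"dp": [-0.01,0.02,-0.03],"turn": [0,0,0],"claw": 0},
    {"dp": [-0.01,0.02,-0.03],"turn": [0,0,0],"claw": 0},
  ],
)

```text
t: 17.48
ee_pos: [535.5, 135.2, 98.5]
orientation: [-1.385, -1.656, 1.094]
ft_force: [-1.8, -0.8, 4.5]
width: 21.4
```

>>> jog_arm(
  steps=[
    {"dp": [0,0,0],"turn": [0,0,0],"claw": 0},
    {"dp": [0,0,0],"turn": [0,0,0],"claw": 0},
  ],
)

```text
t: 17.65
ee_pos: [535.5, 135.2, 98.5]
orientation: [-1.385, -1.656, 1.094]
ft_force: [-1.0, 0.5, 2.8]
width: 21.6
```

Draw out along the neck (−0.5645, −0.1021, 0.819).

>>> jog_arm(
  steps=[
    {"dp": [-0.1,-0.018,0.145],"turn": [0,0,0],"claw": 0},
    {"dp": [-0.25,-0.045,0.363],"turn": [0,0,0],"claw": 0},
    {"dp": [-0.4,-0.072,0.58],"turn": [0,0,0],"claw": 0},
    {"dp": [-0.55,-0.1,0.8],"turn": [0,0,0],"claw": 0},
    {"dp": [-0.68,-0.123,0.987],"turn": [0,0,0],"claw": 0},
    {"dp": [-0.68,-0.123,0.987],"turn": [0,0,0],"claw": 0},
    {"dp": [-0.68,-0.123,0.987],"turn": [0,0,0],"claw": 0},
  ],
)

```text
t: 18.23
ee_pos: [481.5, 125.5, 178.0]
orientation: [-1.386, -1.658, 1.093]
ft_force: [0.3, 0.6, -0.5]
width: 21.6
```

```bash
python3 - <<'E'
from ik import *
plan((0,0,0),Rt(.179,np.radians(-12),1)); snap('scene','s15')
E
```

```text
t 18.23 ee [481.5 125.5 178. ] w 21.6 F [ 0.3  0.6 -0.5] q [ 0.25  0.17  2.21 -0.08  0.36 -1.43]
dp [-6.018 -1.569 -2.225] turn [-0.0346  0.1928  0.    ] deg 35.3
```

View pics/s15.png

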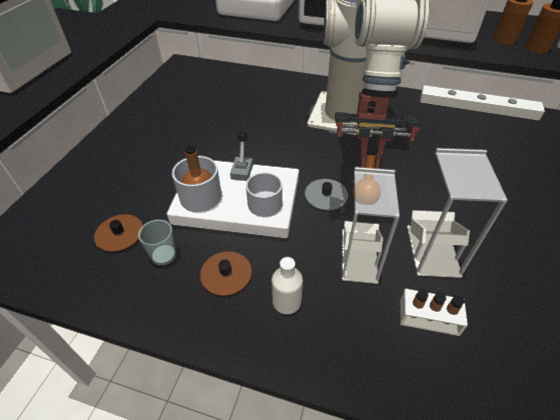

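>>> jog_arm(
  steps=[
    {"dp": [-0.25,-0.1,0.3],"turn": [0,0,0],"claw": 0},
    {"dp": [-0.5,-0.4,0.6],"turn": [0,0,0],"claw": 0},
    {"dp": [-0.5,-0.7,0.85],"turn": [0,0,0],"claw": 0},
    {"dp": [-0.5,-0.7,0.85],"turn": [0,0,0],"claw": 0},
  ],
)

```text
t: 18.62
ee_pos: [442.9, 67.5, 247.6]
orientation: [-1.389, -1.658, 1.091]
ft_force: [1.1, -0.0, -0.2]
width: 21.4
```

>>> jog_arm(
  steps=[
    {"dp": [0,-0.2,0.02],"turn": [-0.006,0.033,0],"claw": 0},
    {"dp": [0,-0.4,0.05],"turn": [-0.012,0.066,0],"claw": 0},
    {"dp": [0,-0.6,0.05],"turn": [-0.018,0.1,0],"claw": 0},
    {"dp": [0.1,-0.8,0.05],"turn": [-0.024,0.133,0],"claw": 0},
    {"dp": [0.1,-0.9,0.05],"turn": [-0.03,0.166,0],"claw": 0},
    {"dp": [0.1,-0.9,0.05],"turn": [-0.0346,0.193,0],"claw": 0},
    {"dp": [0.1,-0.9,0.05],"turn": [-0.0346,0.193,0],"claw": 0},
  ],
)

```text
t: 19.2
ee_pos: [453.7, -4.7, 249.1]
orientation: [-0.977, -1.164, 1.445]
ft_force: [-0.5, 0.2, -1.5]
width: 21.5
```

```bash
python3 - <<'E'
from held import *
d=snap('scene','s16'); Rm=R.from_rotvec(d['rv']).as_matrix(); G=d['ee']-19*Rm[:,1]; print('ee',d['ee'],'G',G)
x=held(['s16'],0,G-[0,0,94]); print(x[:3]-d['ee'])
plan((541.7-G[0]+d['ee'][0],-112.6,250),Rt(.179,np.radians(-12),1))
E
```

```text
ee [453.68287113  -4.66484143 249.13742439] G [457.61723254  -3.92288841 267.71080066]
held foot [456.9  -4.9 174. ] axis [-0.01  -0.005] res 0.8233492510010212 556
[  3.18481387  -0.20314066 -75.18144825]
t 19.25 ee [452.5  -4.3 249.1] w 21.3 F [-0.8  0.  -0.9] q [-0.01  0.24  1.85 -0.04  1.26 -1.74]
dp [ 1.066 -1.354  0.011] turn [0.0005 0.0001 0.0003] deg 0.1
```

View pics/s16.png

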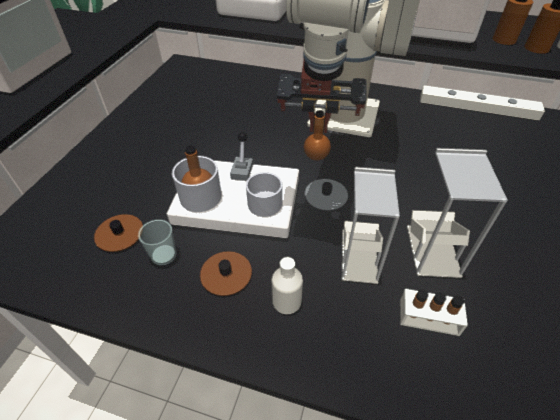

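>>> jog_arm(
  steps=[
    {"dp": [0.2,-0.25,0],"turn": [0,0,0],"claw": 0},
    {"dp": [0.5,-0.6,0],"turn": [0,0,0],"claw": 0},
    {"dp": [0.7,-0.9,0],"turn": [0,0,0],"claw": 0},
    {"dp": [0.7,-0.9,0],"turn": [0,0,0],"claw": 0},
  ],
)

```text
t: 19.58
ee_pos: [510.7, -79.2, 248.1]
orientation: [-0.983, -1.168, 1.443]
ft_force: [-0.4, 0.7, -1.2]
width: 21.6
```

>>> jog_arm(
  steps=[
    {"dp": [0.2,-0.2,0],"turn": [0,0,0],"claw": 0},
    {"dp": [0.36,-0.44,0],"turn": [0,0,0],"claw": 0},
    {"dp": [0.36,-0.44,0],"turn": [0,0,0],"claw": 0},
    {"dp": [0.36,-0.44,0],"turn": [0,0,0],"claw": 0},
  ],
)

```text
t: 19.92
ee_pos: [539.0, -114.2, 247.1]
orientation: [-0.983, -1.168, 1.441]
ft_force: [-0.4, 1.1, -1.2]
width: 21.8
```

```bash
python3 - <<'E'
from held import *
d=snap('scene','s17'); Rm=R.from_rotvec(d['rv']).as_matrix(); G=d['ee']-19*Rm[:,1]; print('ee',d['ee'],'G',G)
x=held(['s17'],0,G-[0,0,94]); print(x[:3]-d['ee'])
plan(np.array([541.7,-112.6,63])-x[:3]+d['ee'],None)
E
```

```text
ee [ 538.98575577 -114.23954274  247.09658127] G [ 542.80437738 -113.49813887  265.69412007]
held foot [ 542.6 -114.7  171.7] axis [-0.012 -0.002] res 0.9195619261869368 520
[  3.65684952  -0.45702869 -75.34715759]
t 19.97 ee [ 538.6 -113.7  247.2] w 21.4 F [-0.3  0.3 -1.1] q [-0.19  0.38  1.65 -0.08  1.3  -1.91]
dp [-0.007  0.02  -1.361] turn [0. 0. 0.] deg 0.0
```

>>> jog_arm(
  steps=[
    {"dp": [0,0.015,-0.2],"turn": [0,0,0],"claw": 0},
    {"dp": [0,0.015,-0.4],"turn": [0,0,0],"claw": 0},
    {"dp": [0,0.015,-0.6],"turn": [0,0,0],"claw": 0},
    {"dp": [0,0.015,-0.8],"turn": [0,0,0],"claw": 0},
    {"dp": [0,0.015,-0.95],"turn": [0,0,0],"claw": 0},
    {"dp": [0,0.015,-0.95],"turn": [0,0,0],"claw": 0},
  ],
)

```text
t: 20.47
ee_pos: [536.3, -111.2, 169.0]
orientation: [-0.978, -1.166, 1.443]
ft_force: [-0.3, -0.2, -1.1]
width: 21.2
```

```bash
python3 - <<'E'
from h import *
plan((538.2,-112.6,140),None)
E
```

```text
t 20.47 ee [ 536.3 -111.2  169. ] w 21.2 F [-0.3 -0.2 -1.1] q [-0.18  0.47  1.71 -0.08  1.16 -1.89]
dp [ 0.023 -0.017 -0.362] turn [0. 0. 0.] deg 0.0
```

>>> jog_arm(
  steps=[
    {"dp": [0.02,-0.015,-0.08],"turn": [0,0,0],"claw": 0},
    {"dp": [0.023,-0.017,-0.16],"turn": [0,0,0],"claw": 0},
    {"dp": [0.025,-0.017,-0.23],"turn": [0,0,0],"claw": 0},
    {"dp": [0.025,-0.017,-0.29],"turn": [0,0,0],"claw": 0},
    {"dp": [0.025,-0.017,-0.32],"turn": [0,0,0],"claw": 0},
    {"dp": [0.025,-0.017,-0.33],"turn": [0,0,0],"claw": 0},
    {"dp": [0.025,-0.017,-0.33],"turn": [0,0,0],"claw": 0},
  ],
)

```text
t: 21.05
ee_pos: [538.4, -112.6, 142.4]
orientation: [-0.978, -1.166, 1.443]
ft_force: [0.5, 0.2, 0.1]
width: 21.6
```

>>> jog_arm(
  steps=[
    {"dp": [0,0,-0.01],"turn": [0,0,0],"claw": 0},
    {"dp": [0,0,-0.02],"turn": [0,0,0],"claw": 0},
    {"dp": [0,0,-0.02],"turn": [0,0,0],"claw": 0},
  ],
)

```text
t: 21.3
ee_pos: [538.4, -112.7, 140.9]
orientation: [-0.978, -1.166, 1.443]
ft_force: [-0.6, -0.0, -1.6]
width: 21.5
```

>>> jog_arm(
  steps=[
    {"dp": [0,0,-0.01],"turn": [0,0,0],"claw": 0},
    {"dp": [0,0,-0.01],"turn": [0,0,0],"claw": 0},
  ],
)

```text
t: 21.47
ee_pos: [538.4, -112.7, 140.1]
orientation: [-0.978, -1.166, 1.443]
ft_force: [-0.5, 0.2, -1.7]
width: 21.2
```

>>> jog_arm(
  steps=[
    {"dp": [0,0,-0.01],"turn": [0,0,0],"claw": 0},
    {"dp": [0,0,-0.01],"turn": [0,0,0],"claw": 0},
  ],
)

```text
t: 21.63
ee_pos: [538.7, -112.7, 139.9]
orientation: [-0.979, -1.166, 1.443]
ft_force: [-0.8, 1.4, 4.8]
width: 21.8
```

>>> jog_arm(
  steps=[
    {"dp": [0,0,0],"turn": [0,0,0],"claw": 0.4},
    {"dp": [0,0,0],"turn": [0,0,0],"claw": 0.55},
    {"dp": [0,0,0],"turn": [0,0,0],"claw": 0.7},
    {"dp": [0,0,0],"turn": [0,0,0],"claw": 0.7},
    {"dp": [0,0,0],"turn": [0,0,0],"claw": 0.7},
    {"dp": [0,0,0],"turn": [0,0,0],"claw": 0.7},
  ],
)

```text
t: 22.13
ee_pos: [538.6, -112.7, 139.8]
orientation: [-0.979, -1.166, 1.443]
ft_force: [0.2, -0.1, 0.6]
width: 58.1
```

>>> jog_arm(
  steps=[
    {"dp": [0.05,0,0.25],"turn": [0,0,0],"claw": 0.7},
    {"dp": [0.12,0,0.6],"turn": [0,0,0],"claw": 0.7},
    {"dp": [0.2,0,1],"turn": [0,0,0],"claw": 0.7},
    {"dp": [0.2,0,1],"turn": [0,0,0],"claw": 0.7},
  ],
)

```text
t: 22.47
ee_pos: [558.7, -113.3, 225.4]
orientation: [-0.987, -1.172, 1.441]
ft_force: [1.9, -0.1, 0.7]
width: 61.5
```

```bash
python3 - <<'E'
from held import *
d=snap('scene','s18'); snap('wrist','w18')
x=held(['s18'],0,[541.7,-112.6,63]); x=held(['s18'],1,[565.3,-280.7,63])
W=cloud(load('t10'))
plan((409,-217,161),Rt(.144,np.radians(10),1))
E
```

```text
held foot [ 541.3 -112.8   64.3] axis [ 0.009 -0.01 ] res 0.9999835599170019 227
held foot [ 566.2 -280.8   64.1] axis [-0.008  0.004] res 1.0780887533316719 307
t 22.57 ee [ 555.5 -112.8  220.9] w 61.4 F [ 0.6  0.4 -0.3] q [-0.18  0.43  1.63 -0.08  1.27 -1.9 ]
dp [-1.831 -1.302 -0.749] turn [ 0.0202 -0.1199 -0.0101] deg 22.0
```

View pics/s18.png

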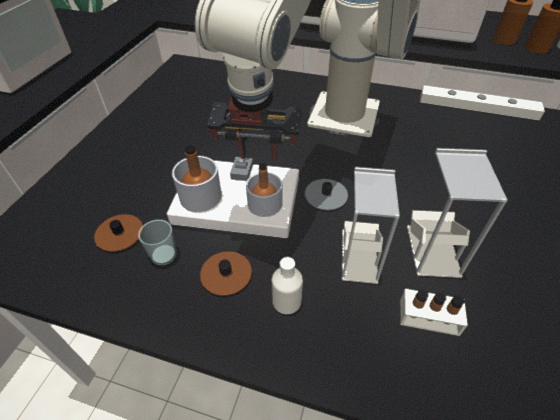

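View pics/w18.png

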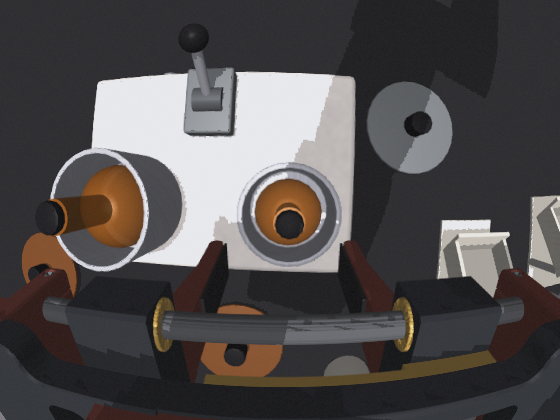

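Both flasks upright in their own cups (feet within 1–2 mm of the axes by the scene camera). Lever ball still leaning to the robot at wrist (194,38). Now the lever.

>>> jog_arm(
  steps=[
    {"dp": [-0.4,-0.2,0.15],"turn": [0,-0.03,0],"claw": 0},
    {"dp": [-0.8,-0.46,0.15],"turn": [0.01,-0.06,0],"claw": 0},
    {"dp": [-0.95,-0.5,0.15],"turn": [0.01,-0.066,0],"claw": 0},
    {"dp": [-0.95,-0.5,0.15],"turn": [0.01,-0.066,0],"claw": 0},
  ],
)

```text
t: 22.9
ee_pos: [474.3, -153.2, 231.1]
orientation: [-1.126, -1.331, 1.34]
ft_force: [-0.6, 0.3, 0.1]
width: 38.3
```

>>> jog_arm(
  steps=[
    {"dp": [-0.4,-0.2,0],"turn": [0,0,0],"claw": 0},
    {"dp": [-0.8,-0.46,0],"turn": [0,0,0],"claw": 0},
    {"dp": [-0.95,-0.5,0],"turn": [0,0,0],"claw": 0},
    {"dp": [-0.95,-0.5,0],"turn": [0,0,0],"claw": 0},
  ],
)

```text
t: 23.23
ee_pos: [396.4, -193.3, 230.4]
orientation: [-1.125, -1.328, 1.339]
ft_force: [0.1, -0.6, 0.2]
width: 11.9
```

```bash
python3 - <<'E'
from h import *
plan((365,-223,138),Rt(.144,0,1))
for n in('top0','s5'):
    d=load(n); W=cloud(d); g=d['img'].max(-1)
    m=(np.hypot(W[...,0]-410,W[...,1]+217)<25)&(W[...,2]>110)
    P=W[m]; print(n,len(P),np.round(P.min(0)),np.round(P.max(0)))
    b=P[P[:,2]>138]; A=np.c_[2*b,np.ones(len(b))]; s=np.linalg.lstsq(A,(b**2).sum(1),rcond=None)[0]; print('sphere',s[:3],np.sqrt(s[3]+s[:3]@s[:3]))
snap('scene','s19')
E
```

```text
t 23.23 ee [ 396.4 -193.3  230.4] w 11.9 F [ 0.1 -0.6  0.2] q [-0.48  0.14  2.01 -0.01  0.99 -2.21]
dp [-0.392 -0.371 -1.155] turn [ 0.0016 -0.001  -0.0083] deg 1.5
top0 150 [ 396. -229.  110.] [ 431. -205.  162.]
sphere [ 407.36185998 -217.06679999  149.59620695] 11.490823094387778
s5 121 [ 400. -229.  111.] [ 434. -205.  164.]
sphere [ 408.70818406 -216.93125955  149.77473529] 12.156667149110913
```

View pics/s19.png

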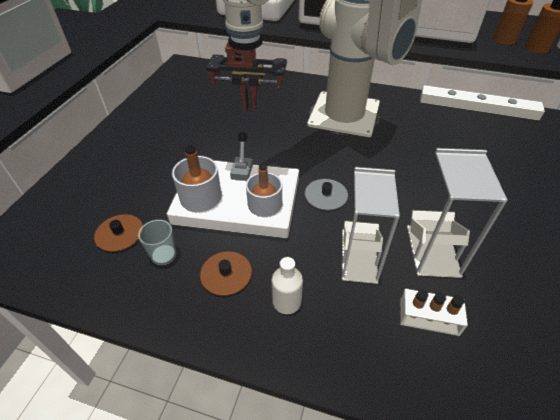

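>>> jog_arm(
  steps=[
    {"dp": [-0.39,-0.37,0],"turn": [0.0016,-0.001,-0.008],"claw": 0},
    {"dp": [-0.39,-0.37,-0.3],"turn": [0.0016,-0.001,-0.008],"claw": 0},
    {"dp": [-0.39,-0.37,-0.8],"turn": [0.0016,-0.001,-0.008],"claw": 0},
    {"dp": [-0.39,-0.37,-1],"turn": [0.0016,-0.001,-0.008],"claw": 0},
    {"dp": [-0.39,-0.37,-1],"turn": [0.0016,-0.001,-0.008],"claw": 0},
  ],
)

```text
t: 23.7
ee_pos: [366.5, -221.4, 147.6]
orientation: [-1.132, -1.315, 1.315]
ft_force: [-1.0, 0.9, 0.7]
width: 0.3
```

>>> jog_arm(
  steps=[
    {"dp": [0,0,-0.15],"turn": [0,0,0],"claw": 0},
    {"dp": [0.15,0.02,-0.15],"turn": [0,0,0],"claw": 0},
    {"dp": [0.15,0.02,-0.15],"turn": [0,0,0],"claw": 0},
  ],
)

```text
t: 23.95
ee_pos: [382.0, -220.1, 136.3]
orientation: [-1.134, -1.317, 1.315]
ft_force: [1.0, -0.2, 0.7]
width: 0.5
```

```bash
python3 - <<'E'
from h import *
plan((460,-210,138),Rt(.144,0,1)); snap('wrist','w20')
E
```

```text
t 23.95 ee [ 382.  -220.1  136.3] w 0.5 F [ 1.  -0.2  0.7] q [-0.55  0.3   2.09  0.    0.76 -2.27]
dp [0.976 0.126 0.021] turn [-0.0007 -0.0004 -0.0009] deg 0.2
```

View pics/w20.png

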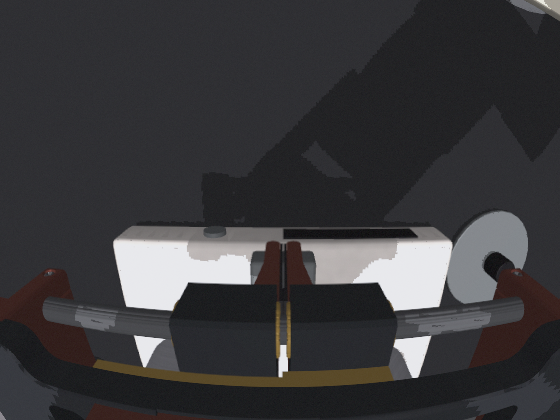

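>>> jog_arm(
  steps=[
    {"dp": [0.1,0.014,0.02],"turn": [0,0,0],"claw": 0},
    {"dp": [0.2,0.028,0.03],"turn": [0,0,0],"claw": 0},
    {"dp": [0.3,0.042,0.03],"turn": [0,0,0],"claw": 0},
    {"dp": [0.4,0.056,0.03],"turn": [0,0,0],"claw": 0},
    {"dp": [0.5,0.07,0.03],"turn": [0,0,0],"claw": 0},
    {"dp": [0.6,0.084,0.03],"turn": [0,0,0],"claw": 0},
    {"dp": [0.7,0.098,0.03],"turn": [0,0,0],"claw": 0},
    {"dp": [0.8,0.112,0.03],"turn": [0,0,0],"claw": 0},
    {"dp": [0.9,0.12,0.03],"turn": [0,0,0],"claw": 0},
  ],
)

```text
t: 24.75
ee_pos: [453.8, -210.2, 138.7]
orientation: [-1.133, -1.317, 1.316]
ft_force: [-2.4, 0.1, -0.6]
width: 0.5
```

```bash
python3 - <<'E'
from h import *
plan((460,-210,138),None); d=snap('scene','s21')
cv2.imwrite('pics/s21c.png',cv2.resize(d['img'][80:240,140:340],None,fx=4,fy=4,interpolation=2)[:600,:,::-1])
E
```

```text
t 24.75 ee [ 453.8 -210.2  138.7] w 0.5 F [-2.4  0.1 -0.6] q [-0.46  0.37  1.96  0.    0.82 -2.18]
dp [ 0.077  0.002 -0.009] turn [0. 0. 0.] deg 0.0
```

View pics/s21c.png

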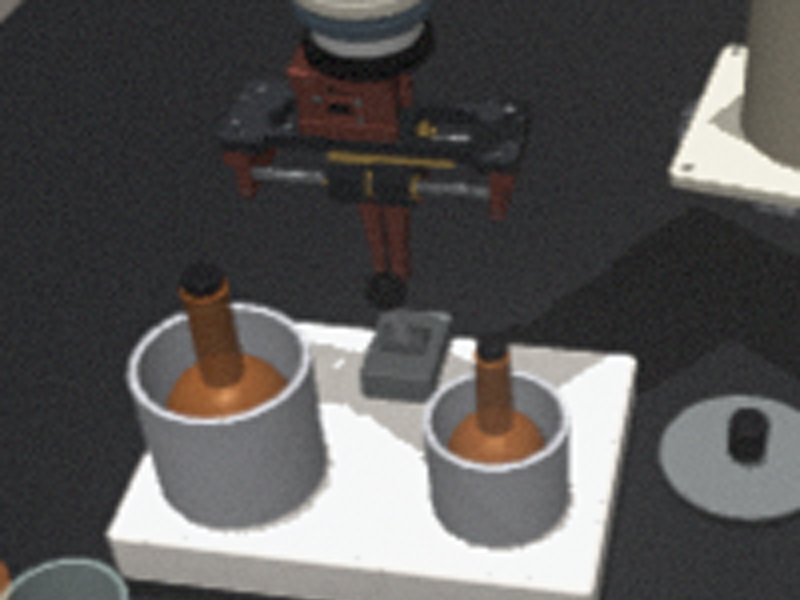

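>>> jog_arm(
  steps=[
    {"dp": [0.05,0.007,0],"turn": [0,0,0],"claw": 0},
    {"dp": [0.1,0.014,0],"turn": [0,0,0],"claw": 0},
    {"dp": [0.1,0.014,0],"turn": [0,0,0],"claw": 0},
  ],
)

```text
t: 25.05
ee_pos: [460.1, -209.2, 138.4]
orientation: [-1.127, -1.313, 1.319]
ft_force: [-13.0, -3.5, 6.6]
width: 0.4
```

```bash
python3 - <<'E'
from h import *
d=snap('scene','s22'); W=cloud(d)
m=(abs(W[...,0]-485)<35)&(abs(W[...,1]+206)<16)&(W[...,2]>130)&(W[...,2]<180)&(d['img'].max(-1)<70)
P=W[m]; print(len(P),np.round(P.min(0)),np.round(P.max(0)),np.round(np.median(P,0)))
print('expected end tip x (pivot+36)',np.array([444.9,-212.8])+36.5*np.array([.9895,.144]))
E
```

```text
151 [ 451. -218.  141.] [ 497. -193.  180.] [ 480. -204.  158.]
expected end tip x (pivot+36) [ 481.01675 -207.544  ]
```

>>> jog_arm(
  steps=[
    {"dp": [0.03,0.004,0],"turn": [0,0,0],"claw": 0},
    {"dp": [0.03,0.004,0],"turn": [0,0,0],"claw": 0},
    {"dp": [-0.2,-0.03,0],"turn": [0,0,0],"claw": 0},
    {"dp": [-0.7,-0.1,0],"turn": [0,0,0],"claw": 0},
    {"dp": [-1,-0.14,0],"turn": [0,0,0],"claw": 0},
    {"dp": [-1,-0.14,0],"turn": [0,0,0],"claw": 0},
  ],
)

```text
t: 25.6
ee_pos: [375.6, -219.5, 137.8]
orientation: [-1.124, -1.311, 1.317]
ft_force: [-0.0, 0.3, 0.0]
width: 0.7
```

>>> jog_arm(
  steps=[
    {"dp": [-0.1,-0.3,0.6],"turn": [0,0,0],"claw": 0},
    {"dp": [-0.1,-0.6,1],"turn": [0,0,0],"claw": 0},
    {"dp": [-0.1,-0.8,1],"turn": [0,0,0],"claw": 0},
    {"dp": [-0.1,-0.8,1],"turn": [0,0,0],"claw": 0},
  ],
)

```text
t: 25.93
ee_pos: [370.5, -288.1, 221.5]
orientation: [-1.135, -1.311, 1.318]
ft_force: [1.0, 0.1, 0.2]
width: 0.4
```

```bash
python3 - <<'E'
from held import *
plan((0,0,0)); d=snap('scene','s23'); t=snap('top','t23')
for n,dd in(('scene',d),('top',t)):
    W=cloud(dd); m=(np.hypot(W[...,0]-481,W[...,1]+207.5)<25)&(W[...,2]>138)
    b=W[m]; print(n,len(b)); 
    if len(b)>20:
        s=np.linalg.lstsq(np.c_[2*b,np.ones(len(b))],(b**2).sum(1),rcond=None)[0]; print('ball',s[:3],np.sqrt(s[3]+s[:3]@s[:3]))
held(['s23'],0,[541.7,-112.6,63]); held(['s23'],1,[565.3,-280.7,63])
held(['t23'],0,[541.7,-112.6,63]); held(['t23'],1,[565.3,-280.7,63])
W=cloud(t); m=(np.hypot(W[...,0]-416,W[...,1]-25)<58)&(W[...,2]>5)&(W[...,2]<20); P=W[m]; c=np.linalg.lstsq(np.c_[P[:,:2],np.ones(len(P))],P[:,2],rcond=None)[0]; print('cover disc z',np.median(P[:,2]),'slope',c[:2],len(P))
E
```

```text
t 25.93 ee [ 370.5 -288.1  221.5] w 0.4 F [1.  0.1 0.2] q [-0.68  0.2   1.96 -0.    0.98 -2.4 ]
dp [-4.631  3.601 -2.769] turn [0. 0. 0.] deg 0.0
scene 83
ball [ 483.72566763 -205.94122329  149.92627008] 11.9390200623369
top 120
ball [ 482.69801841 -206.72731534  148.46184468] 11.898656866253983
held foot [ 542.8 -112.8   64.2] axis [-0.016  0.   ] res 1.0752936642662902 211
held foot [ 566.4 -280.3   64. ] axis [-0.011  0.   ] res 1.1323864350140092 301
held foot [ 542.2 -113.2   62.6] axis [-0.025 -0.012] res 1.4433990263569374 238
held foot [ 549.4 -250.    89.3] axis [ 1.786 -3.424] res 1.0074531425481208 622
cover disc z 11.545520625174504 slope [-0.00010213 -0.00097842] 1754
```

View pics/s23.png

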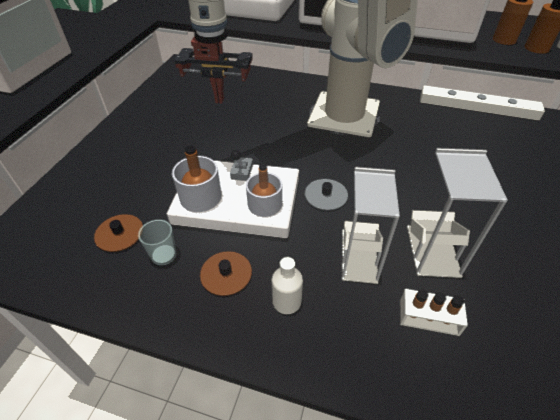

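View pics/t23.png

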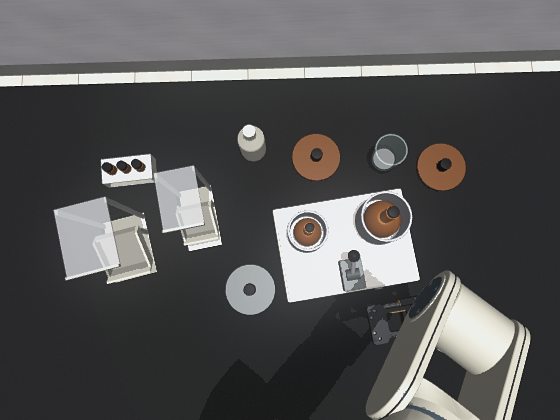

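```bash
python3 -c "
from workcell import ctrl
print(ctrl.close_job())"
```

```text
the job is handed in; nothing more can be done
None
```

The whole job is done and handed in at about 26 s of the 72 s allowed; the hand-in gives no verdict. I took the grey cover off and laid it on the bench. I then put the large flask in the large cup and the small flask in the small cup, and pushed the run lever over to its stop.

Last checks before hand-in:
- **Flasks:** the scene camera puts both feet within about 1.5 mm of the cup axes, standing on the floors, and both upright within 0.02 rad. The highest force I read when setting a flask down was about 5 N, at the wrist.
- **Cover:** the disc top is 11.5 mm high with no slope, so it lies flat, and the knob is up.
- **Lever:** its ball moved about 75 mm along the shaker and ended at its starting height, which fits the full 1.0 rad swing. I read about 13 N at the stop.
- **Other things:** the wash bottle, beaker and vial rack look unmoved in the last pictures. The robot stands clear of everything.

Two things did not go cleanly:
- **Grasp angle:** the first approach to the large flask ran into the range limit of joint 4. I gripped both necks with the tool 8 to 12 degrees steeper than the neck instead.
- **Failed fit:** the last top-camera fit of the large flask failed and gave nonsense, so I relied on the scene-camera fit and the pictures.

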